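# Seat a printer roller in the V rests and clamp it

### The job

Take the loose printer roller off its wooden rest and lower it into the two V rests of the fixture a little short of the end stop, pressing it lightly home while you still hold it. Keeping hold, slide it along the Vs until its end touches the stop, let go, then swing the weighted arm over and lay it on the roller without letting it fall. Be gentle, as the V rests were left at an unknown height, and leave the other things where they are.

Things in the scene. Friction and masses are not known exactly. Their poses are not given: they have to be found in the camera images.
- roller: loose roller, about 0.3 kg: aluminium tube 190 mm long, 26 mm in diameter, black rubber sleeve 29 mm in diameter on the middle 80 mm; ends alike. Origin at its centre, on the axis; its y axis is the roller's axis, about which it may be turned by any angle. Grasp the sleeve from above, across the axis. It starts level in the notches of the wooden rest, axis 50 mm above the counter
- rest: fixed wooden rest, 60 x 160 x 47 mm: a 10 mm plank with two notched uprights, 14 mm thick, 66 mm either side of its middle, free space between. Origin at the centre of its underside, y along the length
- fixture: fixture screwed to the counter: grey base plate 120 x 224 x 12 mm, origin at the centre of its underside, y along its length, z up, front -x. On it a blue head, locked at a height that is NOT measured, anywhere in a 22 mm range. A roller seated in the head's two V rests lies along y at x = 0, axis 80 (head lowest) to 102 mm (highest) above the counter; touching the stop, its centre is at y = 0
- v_foot (a point): point on top of the base plate, under the middle of the V rests. The two steel V rests (90 degrees, 41 mm wide at the mouth, 16 mm thick, 56 mm wide along x) are centred at y = -66 and +66 mm; between them is free space 116 mm long, reaching 42 mm below the seated roller's axis. They are rigid and do not give: feel for them slowly
- stop_foot (a point): point on top of the base plate, straight below the face of the end stop: a rigid brass button 14 mm in diameter that faces -y at y = +95 mm, level with the seated roller's axis, on an aluminium upright that rises 10 mm above that axis
- hinge_foot (a point): point on top of the base plate, straight below the middle of the weighted arm's hinge (x = +36, y = -66 mm in the fixture). The hinge axis is parallel to the fixture's y and 23 mm above the seated roller's axis, on the head (so its height is not measured either). It stands between two cheeks, 26 mm wide overall
- clamp (a joint): weighted hold-down arm, rad: 0 when level with its pad on a seated roller, grows as it opens; starts leaning back at about 2 (limit 2.15). At angle a the centre of its brass ball weight (28 mm in diameter; pinch it along y, so that it can turn in the grip) is at x = 36 - 76 cos a mm, 76 sin a mm above the hinge. 0.19 kg, light friction, no latch: past upright it falls forward unless held
- tape_dispenser: coral tape dispenser, loose, 139 x 69 x 76 mm, origin at the centre of its underside; leave alone
- ink_tin: round dark blue ink pad tin, loose, 70 mm across, 18 mm high, origin at the centre of its underside; leave alone
- tape_roll: green striped roll of paper tape lying flat, loose, 46 mm across, 15 mm high, origin at the centre of its underside; leave alone
- glue_stick: standing glue stick with a red cap, loose, 26 mm across, 94 mm high, origin at the centre of its underside; leave alone

How it is judged:
On the way, in this order (a step that is already met when the one before it is completed fails the run):
1. the roller, still held, is pressed into the V rests with at least 4 N, centred in them and at least 3 mm short of the stop (contact force between the fingers and roller above 1 N and x of roller in the frame of fixture between -0.0015 and 0.0015 m and angle between the y axis of roller and the y axis of fixture, either way round below 0.02 rad and z of roller in the frame of fixture between 0.077 and 0.1045 m and contact force between roller and fixture above 4 N and y of roller in the frame of fixture below -0.003 m), for 0.2 s.
2. still held and in the Vs, the roller has been slid along until it touches the stop (within 1.7 mm) (contact force between the fingers and roller above 1 N and x of roller in the frame of fixture between -0.0015 and 0.0015 m and angle between the y axis of roller and the y axis of fixture, either way round below 0.02 rad and z of roller in the frame of fixture between 0.077 and 0.1045 m and y of roller in the frame of fixture between -0.0017 and 0.0017 m and contact force between roller and fixture above 0.5 N), for 0.2 s.
3. the weighted arm lies on the seated roller (x of roller in the frame of fixture between -0.0015 and 0.0015 m and angle between the y axis of roller and the y axis of fixture, either way round below 0.02 rad and z of roller in the frame of fixture between 0.077 and 0.1045 m and value of joint clamp between -0.06 and 0.06 rad), for 0.2 s.
At the end, for the whole second after the job is handed in: The roller lies still in both V rests (centre within 1.5 mm of the middle of the Vs, axis within 0.02 rad of them), its end within 1.7 mm of touching the stop, the weighted arm rests on it (joint within 0.06 rad of 0), and it is released (all of step 3 and y of roller in the frame of fixture between -0.0017 and 0.0017 m and linear speed of roller below 0.01 m/s and contact force between the fingers and roller below 0.1 N).
It fails at once if the roller, while held, is forced against the fixture with more than 35 N (contact force between roller and fixture above 35 N and contact force between the fingers and roller above 0.5 N).
It fails at once if the weighted arm is let fall or slammed (closing faster than 3 rad/s while still more than 0.2 rad open) (velocity of joint clamp below -3 rad/s and value of joint clamp above 0.2 rad).
It fails at once if the roller is dropped on the counter (height (world z) of roller below 0.035 m).
It fails at once if a bystander is pushed more than 20 mm or knocked over (distance of any of tape_dispenser, ink_tin, tape_roll, glue_stick from where it was at the start of the episode above 0.02 m or angle between glue_stick's own z axis and vertical above 0.5 rad).
It also fails if it takes over 72 s, if anything falls off the work surface, if the arm or the gripper's body presses on something with over 40 N, if the wrist force passes 120 N, or if a joint passes its speed limit or range.

### The arm

A 6-joint arm with a two-finger parallel gripper is mounted at the origin on a cart in front of the work surface, level with it; the furniture and walls round the work are solid. World frame = base frame: x ahead of the robot, y to its left, z up, the work surface at z = 0. Lengths are in m, angles in rad, forces in N, time in s.
With the tool pointing down it reaches from about 0.375 to 0.75 m from the base axis. Payload 9 kg.
Tool frame: the origin (TCP) lies midway between the tips of the shut fingers; the grasp point (between the pads) lies ctrl.pinch_z behind it (ctrl.pinch_z is the distance from the TCP to the grasp point, in m); z points along the fingers, y is the direction in which the jaws open and shut (so a half turn about z gives the same grasp; the last joint's range is limited). The gripper opens to 85 mm and grips with 20 to 120 N. Pads are 22 mm wide; open, the fingers measure 114 mm over their backs; the gripper's body (76 mm by 85 mm) begins 54 mm behind the grasp point. The pads swing forward as they close: fully open they stand 13 mm farther back than shut.
Start: joints at [-1.561, 0.104, 0.097, 1.564, 0, 1.353], TCP at [0.136, -0.585, 0.231] pointing down, gripper open.
Joint ranges: [-2.99, 2.99], [-0.84, 1.86], [-1.1, 1.16], [-1.84, 2.11], [-1.51, 1.56], [-3.14, 3.14]. Speed limits (rad/s): [2.22, 2.22, 2.57, 3.14, 3.14, 3.14].

### API

Orientations are given as a unit quaternion [x, y, z, w].
In Python, from rig import ctrl gives the robot as it stands.
- The arm moves only by the tool servo_tool, never from a script. Its argument "moves" is a list of rows, each a list of 3 entries, a list of its own where there are three numbers: the shift along the tool's x, y, z in mm, then the turn, a rotation vector about the tool's x, y, z in degrees, then the gripper command: -1 is shut, 1 is fully open, values between are in proportion. A call has 1 to 10 rows; each row is the pose to reach, as a shift and turn from the pose commanded when the call began, along the tool's axes at that moment; what a row does not reach only later rows make up. A row lasts 1/12 s, in which the tool goes at most 41.7 mm and 7.16 degrees, less where a joint would pass 70% of its speed; a pose out of reach is approached as far as the arm can. A call with a gripper value outside its range is refused whole. The fingers move at their own pace and stop on an object; "grip_force" is the grip in N (left out, the last holds). Time passes only in rows, so rows that repeat a pose let the fingers close. It gives the time, the measured TCP pose, the force and the opening at its end, in the units of the state.
- ctrl.sense(): the state, without advancing time (a new reading comes with each control period).
- ctrl.read_camera(name): name is "scene" or "top" or "wrist"; returns a dict with "image" (480x640x3 uint8, red, green, blue), "range_z" (480x640 float32, m along the optical axis (not along the pixel's ray), 0 where there is no reading), "mtx" (3x3 intrinsics, pixels), "origin" and "attitude" of the camera in the world. Camera axes: x right, y down, z forward; pixel columns grow to the right and rows downward; lengths in m; the calibration is good to about 2 mm. The wrist camera is an equidistant fisheye: a pixel r from the principal point sees the ray r / f radians off the axis. A picture is of the moment at which its call begins.
- ctrl.hand_in(): hands the job in, once; it reports no verdict.
The state is a dict: "time": time; "qpos": joint angles; "joint_vel": joint speeds; "effort": joint torques, N m; "eef_pos": TCP position; "tool_rot": TCP orientation; "force": force on the tool from outside, world axes, zero at the start; "torque": the same for the moment, N m; "opening": opening from 0.0 (shut) to 1.0 (fully open).
Only numpy, scipy, OpenCV 4.12 (cv2) and the standard library are available. Lean on these libraries where they do the work, as an engineer would, in place of code of your own. Each camera call takes 0.05 s, during which the arm holds its last target.

## Working session

There is one attempt and no reset: what is moved stays moved. The work goes in short steps, Python scripts to look and compute and a tool call to move; the robot and the scene stay as the last step left them, time stands still between calls to the robot, and variables do not carry over. Pictures are saved under pics/ and viewed, and the job is handed in when it is done.

Besides the shell and the picture viewer there is one more tool, called after "Request:" as a command line: name --argument value ..., lists and objects as JSON in quotes. servo_tool: Moves the arm, as the interface text tells. Its arguments: {"type":"object","properties":{"moves":{"type":"array"},"grip_force":{"type":"number"}},"required":["moves"]}

```bash
ls -la; mkdir -p pics
python3 - <<'E'
from rig import ctrl
import cv2, numpy as np
print(ctrl.sense(), ctrl.pinch_z)
for n in ["scene","top","wrist"]:
    d=ctrl.read_camera(n)
    cv2.imwrite(f"pics/{n}0.png",d["image"][:,:,::-1])
    np.savez(f"pics/{n}0.npz",**d)
    print(n,d["mtx"].tolist(),d["origin"],d["attitude"])
E
```

```text
total 12
drwxr-xr-x  3 agent agent 4096 Dec  6 13:52 .
drwxr-xr-x 23 root  root  4096 Dec  6 13:52 ..
drwxr-xr-x  2 agent agent 4096 Dec  6 13:52 pics
{'time': 0.0, 'qpos': array([-1.56072482e+00,  1.04700897e-01,  9.64539855e-02,  1.56389746e+00,
       -3.31654511e-05,  1.35311289e+00]), 'joint_vel': array([ 1.73205849e-03,  9.85985326e-05, -2.30361904e-03, -1.22157537e-03,
       -2.16697326e-04,  2.56016658e-03]), 'effort': array([-3.04986657e-03, -5.56922472e+01,  5.03660059e+01,  1.62691990e-02,
       -3.83474280e-04, -1.67250160e-06]), 'eef_pos': array([ 0.13548004, -0.58415537,  0.23051298]), 'tool_rot': array([ 9.93522737e-01,  1.13631490e-01,  5.33484771e-05, -6.72112237e-04]), 'force': array([ 0.47398614, -0.07689879,  0.32630174]), 'torque': array([ 0.01192665, -0.00481549, -0.00646929]), 'opening': 1.0028477925526473} 0.0187
scene [[505.46519816819756, 0.0, 318.8680507643569], [0.0, 505.46519816819756, 236.78587129016583], [0.0, 0.0, 1.0]] [-0.02333849  0.94299222  0.59647353] [-0.23327503  0.81423007 -0.51243675  0.14149463]
top [[475.6464783699394, 0.0, 321.2995089021913], [0.0, 475.6464783699394, 243.79923902526855], [0.0, 0.0, 1.0]] [0.34674468 0.04190715 1.21744117] [-0.69649762  0.71367019 -0.06148088  0.04226129]
wrist [[371.64829954431775, 0.0, 318.7725083901791], [0.0, 371.64829954431775, 243.08911825557072], [0.0, 0.0, 1.0]] [ 0.21004454 -0.56656852  0.37296296] [ 0.77390648 -0.61461615 -0.09505127  0.11950317]
```

View pics/scene0.png

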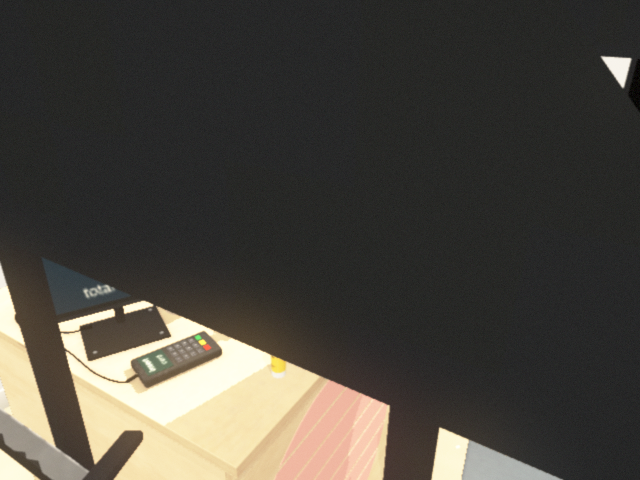

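View pics/top0.png

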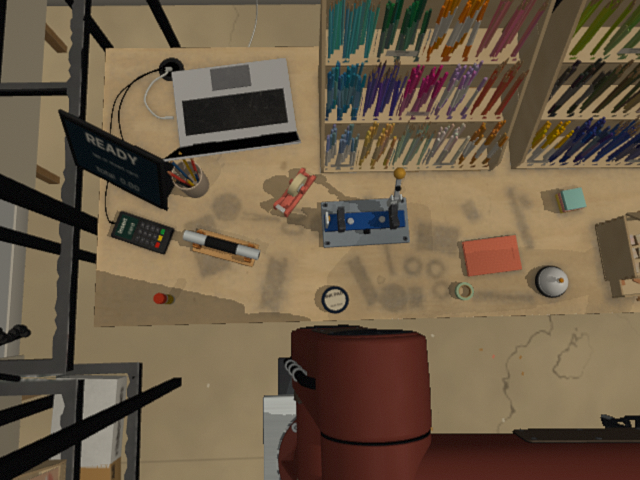

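View pics/wrist0.png

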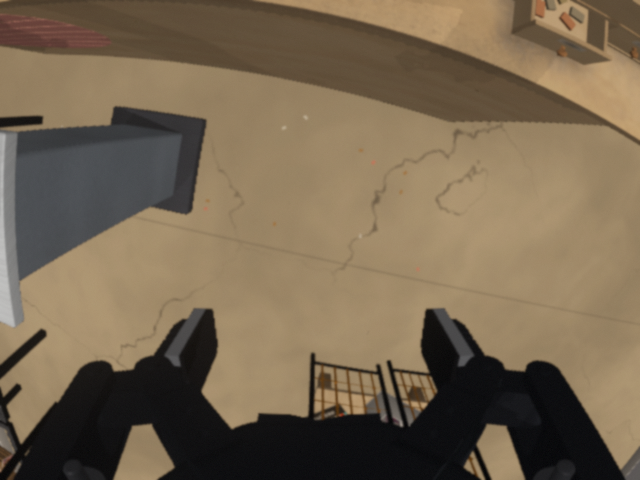

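The scene camera sees only the back of a monitor. The top view shows the roller in its rest at about (222,245), the fixture at (365,222), and the stop at the fixture's left end (327,215). The arm ball is at (400,173), the tape dispenser at (295,190), the tin at (334,299), the tape roll at (462,290) and the glue stick at (162,298). Next I'll zoom in and measure.

```bash
cat > h.py <<'E'
import numpy as np, cv2
from scipy.spatial.transform import Rotation as R
def world(d,u,v,z=None):
    K=d["mtx"];u=np.asarray(u,float);v=np.asarray(v,float)
    ray=np.stack([(u-K[0,2])/K[0,0],(v-K[1,2])/K[1,1],np.ones_like(u)],-1)
    Rm=R.from_quat(d["attitude"]).as_matrix()
    if z is None:
        s=d["range_z"][v.astype(int),u.astype(int)][...,None]
        return d["origin"]+s*(ray@Rm.T)
    r=ray@Rm.T
    return d["origin"]+r*((z-d["origin"][2])/r[...,2])[...,None]
def fray(d,u,v):  # fisheye
    K=d["mtx"];x=(np.asarray(u,float)-K[0,2])/K[0,0];y=(np.asarray(v,float)-K[1,2])/K[1,1]
    th=np.hypot(x,y);s=np.where(th>1e-9,np.sin(th)/np.maximum(th,1e-9),1)
    return np.stack([x*s,y*s,np.cos(th)],-1)@R.from_quat(d["attitude"]).as_matrix().T
def fworld(d,u,v,z=None):
    r=fray(d,u,v)
    if z is None:
        f=R.from_quat(d["attitude"]).as_matrix()[:,2]
        s=d["range_z"][np.asarray(v).astype(int),np.asarray(u).astype(int)]/(r@f)
    else: s=(z-d["origin"][2])/r[...,2]
    return d["origin"]+r*s[...,None]
E
python3 - <<'E'
from h import *
d=dict(np.load("pics/top0.npz"))
im=d["image"]
c=im[140:320,100:480]; cv2.imwrite("pics/topz.png",cv2.resize(c[:, :,::-1],None,fx=2.1,fy=2.1,interpolation=cv2.INTER_CUBIC))
for n,u,v in [("table",250,280),("roller",222,245),("rl",190,238),("rr",252,255),("fix",365,222),("ball",400,173),("stop",327,215),("glue",160,298),("tin",334,299),("roll",462,285),("disp",295,190)]:
    print(n,world(d,u,v).round(4))
E
```

```text
table [0.4371 0.1904 0.0019]
roller [0.5194 0.2503 0.0649]
rl [0.5397 0.33   0.0567]
rr [0.4936 0.178  0.0609]
fix [ 0.5749 -0.1051  0.034 ]
ball [ 0.6568 -0.1702  0.1837]
stop [ 0.582  -0.0064  0.096 ]
glue [0.3933 0.3867 0.0987]
tin [ 0.3831 -0.0213  0.0177]
roll [ 0.4105 -0.3495  0.0113]
disp [0.6514 0.0699 0.0733]
```

View pics/topz.png

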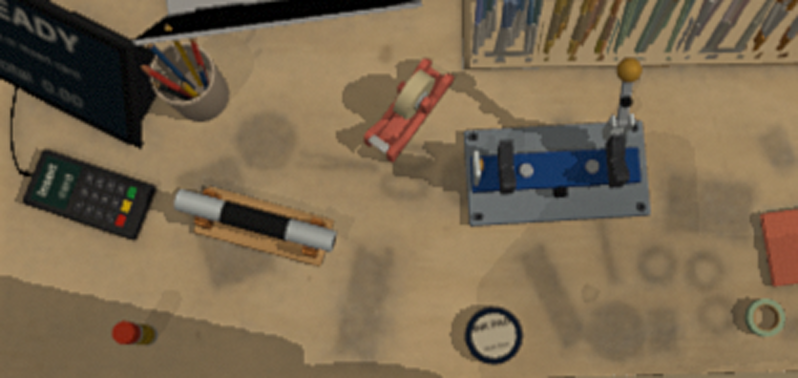

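The zoomed top view shows the same layout. The fixture is nearly aligned with world y, with the stop at +y, and the roller is tilted about 17° from y. Now the numbers.

Run:
```python
from h import *
d=dict(np.load("pics/top0.npz")); im=d["image"]; hsv=cv2.cvtColor(im,cv2.COLOR_RGB2HSV).astype(int)
vv,uu=np.mgrid[0:480,0:640]
P=world(d,uu,vv)
def near(x0,x1,y0,y1): return (P[...,0]>x0)&(P[...,0]<x1)&(P[...,1]>y0)&(P[...,1]<y1)
# roller sleeve (dark) and whole roller: axis
b=(uu>180)&(uu<262)&(vv>225)&(vv<268)
sl=b&(hsv[...,2]<60)&(P[...,2]>0.045)
rect=cv2.minAreaRect(np.argwhere(sl)[:,::-1].astype(np.float32)); print("sleeve",rect)
tube=b&(hsv[...,1]<50)&(hsv[...,2]>110)&(P[...,2]>0.045)
rt=cv2.minAreaRect(np.argwhere(sl|tube)[:,::-1].astype(np.float32)); print("roller",rt)
for r in (rect,rt):
    print(world(d,*[np.array(x) for x in r[0]],z=0.0565), )
    w=world(d,*cv2.boxPoints(r).T,z=0.055); print(w.round(4).tolist())
# fixture base plate
fb=(uu>310)&(uu<420)&(vv>190)&(vv<255)
blue=fb&(hsv[...,0]>100)&(hsv[...,0]<125)&(hsv[...,1]>120)
r=cv2.minAreaRect(np.argwhere(blue)[:,::-1].astype(np.float32)); print("blue",r, np.median(P[blue],0))
plate=fb&(hsv[...,1]<90)&(hsv[...,2]>80)&(hsv[...,0]>90)&(P[...,2]<0.025)
m=(plate|blue).astype(np.uint8); m=cv2.morphologyEx(m,cv2.MORPH_CLOSE,np.ones((9,9)))
cs=max(cv2.findContours(m,0,2)[0],key=cv2.contourArea); r=cv2.minAreaRect(cs); print("plate",r)
w=world(d,*cv2.boxPoints(r).T,z=0.012);print(w.round(4).tolist(),w.mean(0))
a=im[180:262,305:430].copy(); bx=cv2.boxPoints(r)
big=cv2.resize(a[:,:,::-1],None,fx=6,fy=6,interpolation=cv2.INTER_CUBIC)
cv2.polylines(big,[((bx-[305,180])*6).astype(int)],True,(0,0,255),1); cv2.imwrite("pics/fix.png",big)
print("shelf x", P[150,330:470:20].round(3).tolist())
print("shelf x", P[168,330:470:20].round(3).tolist())
```

```text
sleeve ((220.58462524414062, 244.5230712890625), (32.27573013305664, 10.700105667114258), 15.255120277404785)
roller ((220.6692352294922, 244.54617309570312), (77.70732879638672, 10.700105667114258), 15.255118370056152)
[0.52186733 0.25525486 0.0565    ]
[[0.5208, 0.297, 0.055], [0.5463, 0.2903, 0.055], [0.5234, 0.214, 0.055], [0.498, 0.2209, 0.055]]
[0.52180535 0.25504803 0.0565    ]
[[0.5367, 0.3504, 0.055], [0.5624, 0.3439, 0.055], [0.5073, 0.1601, 0.055], [0.4819, 0.1672, 0.055]]
blue ((364.2730712890625, 220.4613494873047), (17.228479385375977, 79.40081024169922), 87.1375961303711) [ 0.57796318 -0.10531621  0.0334667 ]
plate ((364.47857666015625, 222.1575927734375), (43.91431427001953, 84.8968505859375), 86.42366790771484)
[[0.632, 0.0053, 0.012], [0.6417, -0.2164, 0.012], [0.5258, -0.2174, 0.012], [0.517, 0.0013, 0.012]] [ 0.57913929 -0.10680624  0.012     ]
shelf x [[0.75, -0.019, 0.081], [0.744, -0.068, 0.096], [0.765, -0.126, 0.034], [0.741, -0.166, 0.1], [0.741, -0.216, 0.096], [0.772, -0.29, 0.007], [0.763, -0.337, 0.028]]
shelf x [[0.727, -0.022, 0.007], [0.721, -0.073, 0.023], [0.723, -0.127, 0.013], [0.724, -0.18, 0.007], [0.723, -0.233, 0.009], [0.721, -0.286, 0.011], [0.72, -0.34, 0.009]]
```

View pics/fix.png

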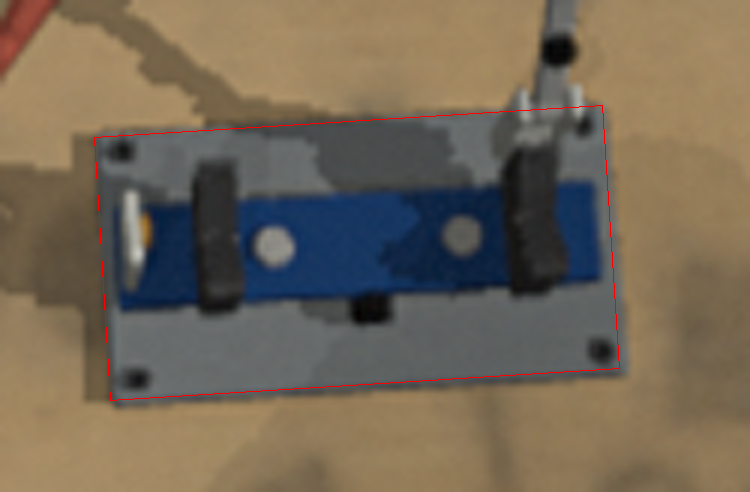

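```bash
cat >> h.py <<'E'
def goal(s,xyz,yaw_deg,tilt=None):
    """target TCP pose (tool down, tool x at yaw) -> shift mm, rotvec deg in tool frame"""
    R0=R.from_quat(s["tool_rot"])
    y=np.deg2rad(yaw_deg); x=np.array([np.cos(y),np.sin(y),0]); z=np.array([0,0,-1.])
    R1=R.from_matrix(np.stack([x,np.cross(z,x),z],1))
    print("shift",(R0.inv().apply(np.array(xyz)-s["eef_pos"])*1000).round(1).tolist(),"rot",np.rad2deg((R0.inv()*R1).as_rotvec()).round(2).tolist())
def st(s):
    m=R.from_quat(s["tool_rot"]).as_matrix()
    print("t %.2f"%s["time"],"tcp",s["eef_pos"].round(4),"yaw %.2f"%np.rad2deg(np.arctan2(m[1,0],m[0,0])),"z",m[:,2].round(4),"F",s["force"].round(2),"T",s["torque"].round(3),"op %.3f"%s["opening"],"q",s["qpos"].round(2))
E
python3 - <<'E'
from h import *
from rig import ctrl
d=dict(np.load("pics/wrist0.npz"));s=ctrl.sense();st(s)
print("opt axis",R.from_quat(d["attitude"]).as_matrix()[:,2])
goal(s,[0.52,-0.17,0.26],92.3)
E
```

```text
t 0.15 tcp [ 0.1355 -0.5843  0.2307] yaw 13.05 z [-0.     0.001 -1.   ] F [-0.27  0.19  0.6 ] T [0.007 0.008 0.026] op 0.999 q [-1.56  0.1   0.1   1.56 -0.    1.35]
opt axis [-0.29401875 -0.06812846 -0.9533685 ]
shift [468.1, -316.8, -28.9] rot [-0.04, -0.05, -79.25]
```

Request:
servo_tool --moves '[[[468,-317,-29],[0,0,-79.2],1],[[468,-317,-29],[0,0,-79.2],1],[[468,-317,-29],[0,0,-79.2],1],[[468,-317,-29],[0,0,-79.2],1],[[468,-317,-29],[0,0,-79.2],1],[[468,-317,-29],[0,0,-79.2],1],[[468,-317,-29],[0,0,-79.2],1],[[468,-317,-29],[0,0,-79.2],1],[[468,-317,-29],[0,0,-79.2],1],[[468,-317,-29],[0,0,-79.2],1]]'

```text
time: 0.98
eef_pos: [0.4194, -0.2775, 0.2527]
tool_rot: [0.737, 0.676, -0.0, 0.0]
force: [1.2, -0.5, 0.3]
opening: 1.001
```

Run:
```python
from h import *
from rig import ctrl
s=ctrl.sense();st(s)
goal(s,[0.52,-0.17,0.26],92.3)
```

```text
t 0.98 tcp [ 0.4194 -0.2775  0.2527] yaw 85.02 z [ 1.e-04 -2.e-04 -1.e+00] F [ 1.25 -0.55  0.29] T [-0.072 -0.044 -0.016] op 1.001 q [-0.85 -0.19 -0.15  1.61 -0.    0.81]
shift [115.9, 90.9, -7.3] rot [0.01, 0.01, -7.28]
```

Request:
servo_tool --moves '[[[116,91,-7],[0,0,-7.3],1],[[116,91,-7],[0,0,-7.3],1],[[116,91,-7],[0,0,-7.3],1],[[116,91,-7],[0,0,-7.3],1],[[116,91,-7],[0,0,-7.3],1],[[116,91,-7],[0,0,-7.3],1],[[116,91,-7],[0,0,-7.3],1]]'

```text
time: 1.57
eef_pos: [0.5194, -0.1726, 0.2593]
tool_rot: [0.695, 0.719, -0.0, -0.0]
force: [-1.0, -0.4, -0.3]
opening: 1.003
```

Run:
```python
from h import *
from rig import ctrl
s=ctrl.sense();st(s)
d=ctrl.read_camera("wrist"); np.savez("pics/w1.npz",**d); cv2.imwrite("pics/w1.png",d["image"][:,:,::-1])
print(d["origin"])
```

```text
t 1.57 tcp [ 0.5194 -0.1726  0.2593] yaw 91.98 z [-8.e-04 -0.e+00 -1.e+00] F [-1.04 -0.35 -0.28] T [-0.002  0.031 -0.027] op 1.003 q [-0.56 -0.05 -0.01  1.61 -0.    0.98]
[ 0.51599313 -0.09489988  0.40166499]
```

View pics/w1.png

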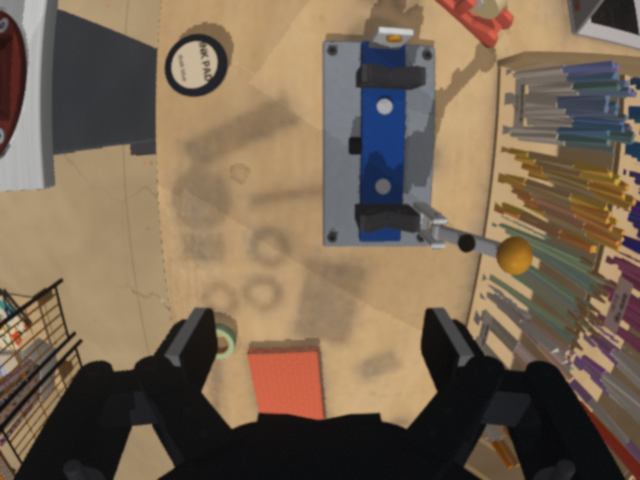

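The wrist view shows the fixture plate with corners near (323,42), (436,42), (322,246) and (433,246), the hinge at (433,228), the ball at (514,256) and the stop button at (393,37).

Run:
```python
from h import *
d=dict(np.load("pics/w1.npz")); im=d["image"]; hsv=cv2.cvtColor(im,cv2.COLOR_RGB2HSV).astype(int)
vv,uu=np.mgrid[0:480,0:640]
P=fworld(d,uu,vv)
b=(uu>312)&(uu<446)&(vv>20)&(vv<256)
plate=b&(P[...,2]>0.006)&(P[...,2]<0.019)&((hsv[...,0]>90)|(hsv[...,1]<50))
anyf=b&((hsv[...,0]>90)&(hsv[...,0]<150)|(hsv[...,1]<50))&(P[...,2]>.005)
m=cv2.morphologyEx(plate.astype(np.uint8),cv2.MORPH_OPEN,np.ones((3,3)))
q=fworld(d,*np.argwhere(m>0)[:,::-1].T,z=0.012)
print(len(q), np.median(P[m>0],0))
r=cv2.minAreaRect((q[:,:2]*1000).astype(np.float32)); print("plate world rect mm",r)
# robust edge fits: per-row extremes
rows=[]
for v in range(60,235,3):
    u=np.flatnonzero(m[v]); rows.append((u.min(),u.max(),v))
rows=np.array(rows)
for k in (0,1):
    e=fworld(d,rows[:,k]+(k-0.5),rows[:,2],z=0.012)[:,:2]
    vx,vy,x0,y0=cv2.fitLine((e*1000).astype(np.float32),cv2.DIST_HUBER,0,.01,.01).ravel(); print("edge",k,np.rad2deg(np.arctan2(vy,vx)),x0,y0)
cols=[]
for u in range(330,430,3):
    v=np.flatnonzero(m[:,u]); cols.append((u,v.min(),v.max()))
cols=np.array(cols)
for k in (1,2):
    e=fworld(d,cols[:,0],cols[:,k]+(k-1.5),z=0.012)[:,:2]
    vx,vy,x0,y0=cv2.fitLine((e*1000).astype(np.float32),cv2.DIST_HUBER,0,.01,.01).ravel(); print("edge y",k,np.rad2deg(np.arctan2(vy,vx)),x0,y0)
# screws
for (u,v) in [(332,49),(428,53),(332,237),(430,240)]:
    w=im[v-8:v+9,u-8:u+9].sum(2); ok=w<w.min()+60; y,x=np.argwhere(ok).mean(0); print("screw",u-8+x,v-8+y,fworld(d,u-8+x,v-8+y,z=.014).round(4))
blue=b&(hsv[...,0]>100)&(hsv[...,0]<125)&(hsv[...,1]>120); print("blue z",np.percentile(P[blue][:,2],[5,25,50,75,95]).round(4))
for n,u0,u1,v0,v1 in [("V+",365,420,66,86),("V-",362,405,206,228),("stop",378,408,27,47)]:
    z=P[v0:v1,u0:u1,2]; print(n,np.percentile(z,[50,75,90,95,99]).round(4))
bm=(hsv[...,0]>12)&(hsv[...,0]<26)&(hsv[...,1]>150)&(uu>490)&(uu<540)&(vv>230)&(vv<285)
(c,rad)=cv2.minEnclosingCircle(np.argwhere(bm)[:,::-1].astype(np.float32)); print("ball",c,rad,P[int(c[1]),int(c[0])])
```

```text
11822 [ 0.55118683 -0.10301897  0.01176414]
plate world rect mm ((579.9461669921875, -108.61436462402344), (118.14437103271484, 220.9168701171875), 2.1239078044891357)
edge 0 -87.90709 520.6139 -116.22906
edge 1 -87.94711 638.68115 -102.195114
edge y 1 -79.48475 573.04486 -108.84631
edge y 2 1.9771051 582.4131 -219.48927
screw 331.7826086956522 49.869565217391305 [ 0.5263 -0.0111  0.014 ]
screw 427.17391304347825 54.434782608695656 [ 0.6265 -0.0069  0.014 ]
screw 331.56 237.4 [ 0.534  -0.2112  0.014 ]
screw 422.25 239.0 [ 0.636  -0.2093  0.014 ]
blue z [0.0322 0.0331 0.0336 0.0342 0.035 ]
V+ [0.078  0.0839 0.0863 0.0873 0.0882]
V- [0.0734 0.0792 0.0851 0.0861 0.0878]
stop [0.0898 0.0949 0.0958 0.0962 0.0969]
ball (514.7247314453125, 255.31460571289062) 18.455493927001953 [ 0.65316182 -0.16830547  0.18309559]
```

Run:
```python
from h import *
from rig import ctrl
d=dict(np.load("pics/top0.npz"))
vv,uu=np.mgrid[0:480,0:640]
P=world(d,uu,vv)
rx=np.array([.522,.255]);
for z0 in (.06,.1,.15,.2,.3,.4):
    m=(P[...,2]>z0)&(P[...,1]>0.1)&(P[...,0]>.3)&(uu>60)
    q=P[m]; dd=np.hypot(*(q[:,:2]-rx).T)
    if len(q): i=np.argsort(dd)[:200:40]; print(z0,len(q),dd[i].round(3),q[i[0]].round(3),q[i[-1]].round(3))
s=ctrl.sense(); st(s); goal(s,[.522,.255,.17],73.3)
```

```text
0.06 7481 [0.    0.009 0.015 0.02  0.026] [0.522 0.255 0.065] [0.527 0.229 0.06 ]
0.1 6087 [0.143 0.148 0.151 0.154 0.156] [0.604 0.372 0.108] [0.638 0.359 0.186]
0.15 4421 [0.148 0.154 0.158 0.161 0.163] [0.625 0.361 0.157] [0.639 0.368 0.184]
0.2 2442 [0.156 0.163 0.167 0.17  0.174] [0.643 0.354 0.202] [0.665 0.354 0.239]
t 1.62 tcp [ 0.5193 -0.173   0.2594] yaw 91.93 z [-5.e-04 -1.e-04 -1.e+00] F [-0.78 -0.04 -0.76] T [ 0.022 -0.     0.015] op 1.000 q [-0.56 -0.05 -0.01  1.61 -0.    0.98]
shift [427.7, 17.2, 89.4] rot [-0.03, 0.01, 18.63]
```

Request:
servo_tool --moves '[[[428,17,0],[0,0,18.6],1],[[428,17,0],[0,0,18.6],1],[[428,17,0],[0,0,18.6],1],[[428,17,0],[0,0,18.6],1],[[428,17,0],[0,0,18.6],1],[[428,17,0],[0,0,18.6],1],[[428,17,0],[0,0,18.6],1],[[428,17,89],[0,0,18.6],1],[[428,17,89],[0,0,18.6],1],[[428,17,89],[0,0,18.6],1]]'

```text
time: 2.45
eef_pos: [0.5221, 0.2205, 0.1929]
tool_rot: [0.802, 0.597, 0.001, 0.0]
force: [-0.2, -0.4, 0.0]
opening: 1.0
```

Request:
servo_tool --moves '[[[0,0,0],[0,0,0],1],[[0,0,0],[0,0,0],1]]'

```text
time: 2.62
eef_pos: [0.5207, 0.2201, 0.1915]
tool_rot: [0.802, 0.598, -0.001, -0.001]
force: [0.0, -0.2, 0.4]
opening: 1.001
```

Run:
```python
from h import *
from rig import ctrl
s=ctrl.sense();st(s);goal(s,[.522,.255,.17],73.3)
d=ctrl.read_camera("wrist"); np.savez("pics/w2.npz",**d); cv2.imwrite("pics/w2.png",d["image"][:,:,::-1])
print(d["origin"])
```

```text
t 2.62 tcp [0.5207 0.2201 0.1915] yaw 73.44 z [-3.e-03 -8.e-04 -1.e+00] F [ 0.01 -0.25  0.4 ] T [-0.067  0.041 -0.018] op 1.001 q [ 0.17 -0.   -0.08  1.49 -0.    2.03]
shift [33.8, -8.7, 21.4] rot [-0.15, 0.09, 0.14]
[0.54238561 0.29472738 0.33375198]
```

View pics/w2.png

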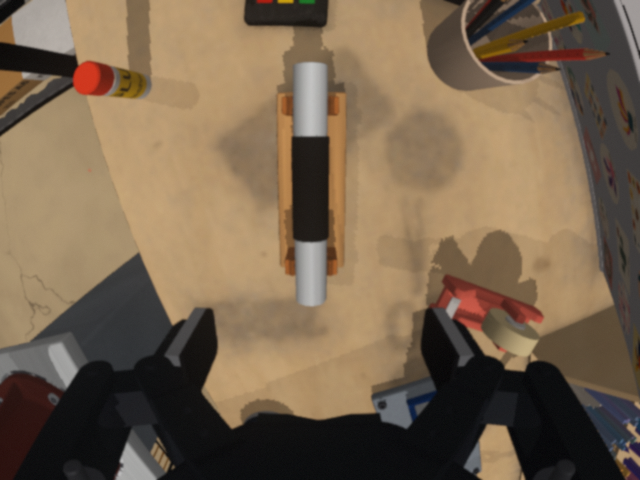

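The wrist view shows the roller upright in the image. Its ends are at (311,62) and (311,306), and the sleeve spans u 292–329, v 137–241. The pencil cup and monitor at right and the dispenser at lower right are clear.

Run:
```python
from h import *
from rig import ctrl
d=dict(np.load("pics/w2.npz")); im=d["image"]; g=im.sum(2)
hsv=cv2.cvtColor(im,cv2.COLOR_RGB2HSV).astype(int); vv,uu=np.mgrid[0:480,0:640]
sl=(g<150)&(uu>280)&(uu<340)&(vv>125)&(vv<255)
tb=(hsv[...,1]<45)&(hsv[...,2]>90)&(uu>285)&(uu<335)&(vv>55)&(vv<312)
L=[];C=[]
for v in range(142,237,3):
    u=np.flatnonzero(sl[v]);L.append((u.min()-.5,v));C.append((u.max()+.5,v))
L=np.array(L);C=np.array(C)
z=0.05
def mid(L,C,r):
    # tangent planes: silhouettes rays; axis is bisector at axis height -> use bisector ray hitting z=.05
    a=fray(d,*L.T);b=fray(d,*C.T);m=(a+b);m/=np.linalg.norm(m,axis=1)[:,None]
    return d["origin"]+m*((z-d["origin"][2])/m[:,2])[:,None]
A=mid(L,C,0.0145)
vx,vy,x0,y0=cv2.fitLine((A[:,:2]*1000).astype(np.float32),cv2.DIST_HUBER,0,.01,.01).ravel()
print("axis yaw",np.rad2deg(np.arctan2(vy,vx)),x0,y0)
vs=np.flatnonzero(sl[:,305:316].mean(1)>.5);vt=np.flatnonzero((tb|sl)[:,305:316].mean(1)>.5)
print(vs.min(),vs.max(),vt.min(),vt.max())
print("sleeve ends",fworld(d,[310.7]*2,[vs.min()-.5,vs.max()+.5],z=.0645).round(4))
print("tube ends",fworld(d,[310.7]*2,[vt.min()-.5,vt.max()+.5],z=.05).round(4), fworld(d,[310.7]*2,[vt.min()-.5,vt.max()+.5],z=.063).round(4))
```

```text
axis yaw 73.636086 519.3075 241.92615
138 240 62 305
sleeve ends [[0.5345 0.29   0.0645]
 [0.5122 0.216  0.0645]]
tube ends [[0.5508 0.3458 0.05  ]
 [0.4936 0.1561 0.05  ]] [[0.5504 0.3435 0.063 ]
 [0.4958 0.1624 0.063 ]]
```

Run:
```python
from h import *
from rig import ctrl
s=ctrl.sense();st(s);goal(s,[.5228,.2535,.125],73.6);goal(s,[.5228,.2535,.029],73.6)
```

```text
t 2.67 tcp [0.5217 0.2192 0.1929] yaw 73.36 z [-9.e-04 -7.e-04 -1.e+00] F [0.08 0.48 0.14] T [0.015 0.022 0.013] op 1.002 q [ 0.17 -0.   -0.08  1.49 -0.    2.03]
shift [33.3, -8.7, 67.9] rot [-0.04, 0.05, -0.24]
shift [33.4, -8.6, 163.9] rot [-0.04, 0.05, -0.24]
```

Request:
servo_tool --moves '[[[33.3,-8.7,68],[0,0,-0.2],1],[[33.3,-8.7,68],[0,0,-0.2],1],[[33.3,-8.7,68],[0,0,-0.2],1],[[33.3,-8.7,95],[0,0,-0.2],1],[[33.3,-8.7,120],[0,0,-0.2],1],[[33.3,-8.7,140],[0,0,-0.2],1],[[33.3,-8.7,155],[0,0,-0.2],1],[[33.3,-8.7,163],[0,0,-0.2],1],[[33.3,-8.7,163],[0,0,-0.2],1],[[33.3,-8.7,163],[0,0,-0.2],1]]'

```text
time: 3.5
eef_pos: [0.5242, 0.2534, 0.0317]
tool_rot: [0.801, 0.598, 0.001, 0.0]
force: [0.6, 0.5, 0.1]
opening: 1.002
```

Run:
```python
from h import *
from rig import ctrl
s=ctrl.sense();st(s)
d=ctrl.read_camera("wrist"); np.savez("pics/w3.npz",**d); cv2.imwrite("pics/w3.png",d["image"][:,:,::-1])
for i in range(3): ctrl.read_camera("top");st(ctrl.sense())
```

```text
t 3.50 tcp [0.5242 0.2534 0.0317] yaw 73.49 z [ 0.0014  0.     -1.    ] F [0.61 0.46 0.07] T [ 0.004  0.023 -0.035] op 1.002 q [ 0.23  0.11 -0.26  1.2  -0.    2.08]
t 3.60 tcp [0.5245 0.2541 0.0322] yaw 73.53 z [ 2.6e-03  4.0e-04 -1.0e+00] F [ 0.41 -0.    0.39] T [-0.036  0.006 -0.021] op 0.997 q [ 0.23  0.11 -0.26  1.2  -0.    2.09]
t 3.65 tcp [0.5244 0.2543 0.0321] yaw 73.55 z [ 2.5e-03  4.0e-04 -1.0e+00] F [-0.34 -0.34  0.94] T [ 0.067  0.006 -0.011] op 0.998 q [ 0.23  0.11 -0.26  1.2  -0.    2.09]
t 3.70 tcp [0.5242 0.2543 0.0318] yaw 73.56 z [ 2.1e-03  3.0e-04 -1.0e+00] F [-0.04 -0.27  0.69] T [0.038 0.075 0.009] op 0.998 q [ 0.23  0.11 -0.26  1.2  -0.    2.09]
```

View pics/w3.png

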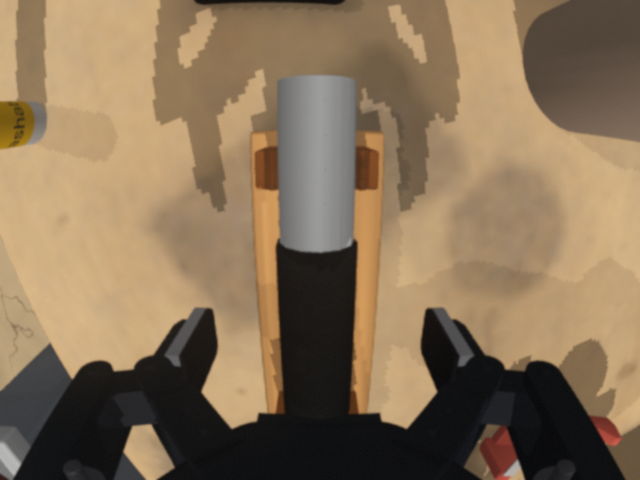

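The roller lies centred between the open fingers (roller u≈316, finger midpoint ≈319). I'll lower 2 mm and close.

Request:
servo_tool --moves '[[[0,0,2],[0,0,0],1],[[0,0,2],[0,0,0],-1],[[0,0,2],[0,0,0],-1],[[0,0,2],[0,0,0],-1],[[0,0,2],[0,0,0],-1],[[0,0,2],[0,0,0],-1],[[0,0,2],[0,0,0],-1],[[0,0,2],[0,0,0],-1]]' --grip_force 40

```text
time: 4.37
eef_pos: [0.5234, 0.2543, 0.0284]
tool_rot: [0.801, 0.599, 0.0, 0.0]
force: [1.9, -1.7, -0.5]
opening: 0.326
```

Request:
servo_tool --moves '[[[0,0,0],[0,0,0],-1],[[0,0,0],[0,0,0],-1],[[0,0,0],[0,0,0],-1],[[0,0,0],[0,0,0],-1]]'

```text
time: 4.7
eef_pos: [0.5234, 0.2543, 0.0284]
tool_rot: [0.801, 0.599, 0.0, 0.0]
force: [2.6, -1.2, 1.8]
opening: 0.321
```

Run:
```python
from h import *
from rig import ctrl
s=ctrl.sense();st(s)
d=ctrl.read_camera("wrist"); np.savez("pics/w4.npz",**d); cv2.imwrite("pics/w4.png",d["image"][:,:,::-1])
for i in range(3): ctrl.read_camera("top");st(ctrl.sense())
```

```text
t 4.70 tcp [0.5234 0.2543 0.0284] yaw 73.57 z [ 6.e-04 -1.e-04 -1.e+00] F [ 2.57 -1.18  1.78] T [-0.229 -0.616 -0.057] op 0.321 q [ 0.23  0.11 -0.26  1.19 -0.    2.09]
t 4.80 tcp [0.5234 0.2543 0.0284] yaw 73.57 z [ 6.e-04 -1.e-04 -1.e+00] F [ 2.92 -0.96  1.13] T [-0.215 -0.661 -0.046] op 0.326 q [ 0.23  0.11 -0.26  1.19 -0.    2.09]
t 4.85 tcp [0.5234 0.2543 0.0284] yaw 73.57 z [ 6.e-04 -1.e-04 -1.e+00] F [ 2.83 -0.71  0.84] T [-0.173 -0.64   0.013] op 0.325 q [ 0.23  0.11 -0.26  1.19 -0.    2.09]
t 4.90 tcp [0.5234 0.2543 0.0284] yaw 73.57 z [ 6.e-04 -1.e-04 -1.e+00] F [ 3.69 -0.07  1.92] T [-0.212 -0.661 -0.002] op 0.324 q [ 0.23  0.11 -0.26  1.19 -0.    2.09]
```

View pics/w4.png

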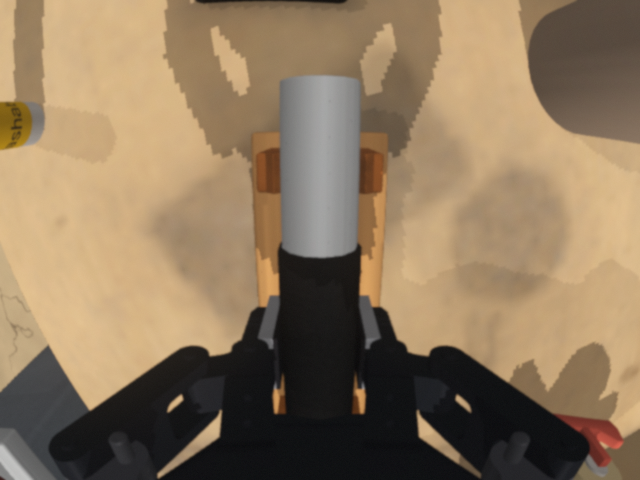

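Gripped: opening 0.32, which matches the 29 mm sleeve. Now I'll lift straight up and measure where along its length the roller is held.

Request:
servo_tool --moves '[[[0,0,-10],[0,0,0],-1],[[0,0,-30],[0,0,0],-1],[[0,0,-60],[0,0,0],-1],[[0,0,-95],[0,0,0],-1],[[0,0,-130],[0,0,0],-1],[[0,0,-160],[0,0,0],-1],[[0,0,-160],[0,0,0],-1],[[0,0,-160],[0,0,0],-1],[[0,0,-160],[0,0,0],-1]]'

```text
time: 5.65
eef_pos: [0.5221, 0.2543, 0.1869]
tool_rot: [0.801, 0.599, -0.001, -0.001]
force: [0.4, -0.5, -3.6]
opening: 0.326
```

Run:
```python
from h import *
from rig import ctrl
s=ctrl.sense();st(s)
d=ctrl.read_camera("wrist"); np.savez("pics/w5.npz",**d); cv2.imwrite("pics/w5.png",d["image"][:,:,::-1])
g=d["image"].astype(int).sum(2)
col=g[40:270,314:326].mean(1); print(np.abs(np.diff(col)).argsort()[-8:]+40)
# in tool frame
for name,f in (("w4",None),("w5",s)):
    dd=dict(np.load(f"pics/{name}.npz"))
    tcp=np.array([0.5234,.2543,.0284]) if f is None else s["eef_pos"]; Rt=R.from_quat(s["tool_rot"])
    g=dd["image"].astype(int).sum(2)
    col=g[40:270,314:326].mean(1); dv=np.diff(col); e1=40+np.argmax(np.abs(dv[:70])); e2=40+100+np.argmax(np.abs(dv[100:]))
    axisz=tcp[2]+.0216
    p1=fworld(dd,320.,e1+.5,z=axisz+.013); p1b=fworld(dd,320.,e1+.5,z=axisz); p2=fworld(dd,320.,e2+.5,z=axisz+.0145)
    print(name,e1,e2,"end top",Rt.inv().apply(p1-tcp)*1000,"sleeve",Rt.inv().apply(p2-tcp)*1000, "end ax", (Rt.inv().apply(p1b-tcp)*1000)[0])
goal(s,[0.5803,-.1175,.17],92.08)
```

```text
t 5.65 tcp [0.5221 0.2543 0.1869] yaw 73.58 z [-2.4e-03 -4.0e-04 -1.0e+00] F [ 0.37 -0.55 -3.65] T [0.01  0.009 0.014] op 0.326 q [ 0.23  0.04 -0.05  1.48  0.    2.09]
[ 59 255  62 258  61  60 256 257]
w4 75 257 end top [ 92.97266656  -0.54003221 -34.69806155] sleeve [ 39.08184016  -0.50386979 -36.14067602] end ax 94.85964203006195
w5 60 257 end top [ 97.43524991  -0.47517864 -34.70296324] sleeve [ 39.10387349  -0.41625472 -36.14089238] end ax 99.84625761420357
shift [-340.2, 160.9, 16.9] rot [-0.13, 0.04, -18.5]
```

View pics/w5.png

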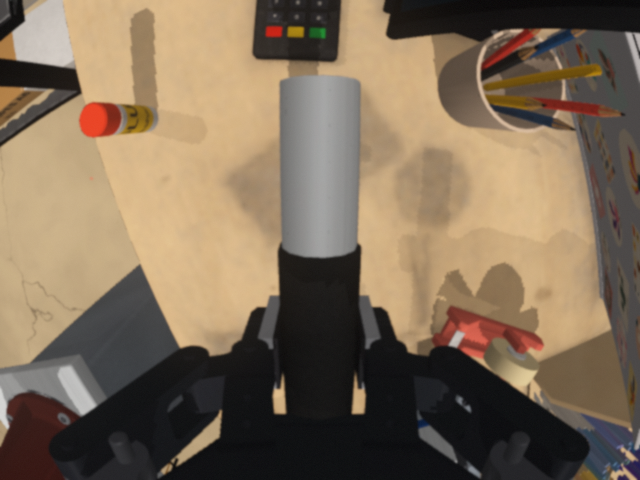

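The roller is held with its centre about 1 mm behind the TCP along tool x. Now over the fixture, about 9 mm short of the stop.

Request:
servo_tool --moves '[[[-340,161,15],[0,0,-18.5],-1],[[-340,161,15],[0,0,-18.5],-1],[[-340,161,15],[0,0,-18.5],-1],[[-340,161,15],[0,0,-18.5],-1],[[-340,161,15],[0,0,-18.5],-1],[[-340,161,15],[0,0,-18.5],-1],[[-340,161,15],[0,0,-18.5],-1],[[-340,161,15],[0,0,-18.5],-1],[[-340,161,15],[0,0,-18.5],-1],[[-340,161,15],[0,0,-18.5],-1]]'

```text
time: 6.53
eef_pos: [0.5804, -0.1227, 0.1703]
tool_rot: [0.696, 0.718, -0.001, -0.001]
force: [1.2, -0.1, -3.1]
opening: 0.326
```

Request:
servo_tool --moves '[[[0,0,0],[0,0,0],-1],[[0,0,0],[0,0,0],-1],[[0,0,0],[0,0,0],-1]]'

```text
time: 6.78
eef_pos: [0.5806, -0.116, 0.1721]
tool_rot: [0.694, 0.72, -0.0, -0.001]
force: [-0.2, 0.6, -3.4]
opening: 0.33
```

Run:
```python
from h import *
from rig import ctrl
s=ctrl.sense();st(s)
d=ctrl.read_camera("wrist"); np.savez("pics/w6.npz",**d); cv2.imwrite("pics/w6.png",d["image"][:,:,::-1])
goal(s,[0.5803,-.1165,.13],92.08)
```

```text
t 6.78 tcp [ 0.5806 -0.116   0.1721] yaw 92.11 z [-0.002   0.0012 -1.    ] F [-0.22  0.58 -3.42] T [-0.019 -0.011  0.014] op 0.330 q [-0.42  0.08 -0.04  1.46  0.    1.12]
shift [-0.6, -0.3, 42.1] rot [-0.11, -0.08, 0.03]
```

View pics/w6.png

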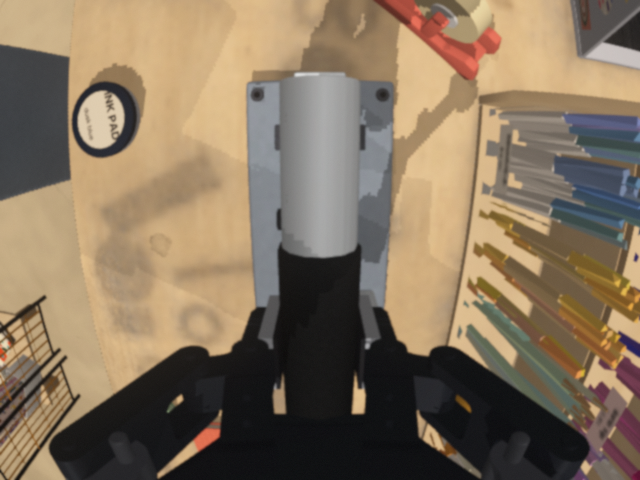

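The wrist view shows the roller centred over the plate (plate edges u≈248 and 393, roller centre ≈320). The stop's top edge just shows beyond the roller end at (320,73). I'll check the lateral offset numerically.

Run:
```python
from h import *
from rig import ctrl
s=ctrl.sense();st(s)
d=dict(np.load("pics/w6.npz")); im=d["image"]; hsv=cv2.cvtColor(im,cv2.COLOR_RGB2HSV).astype(int)
sd=dict(tcp=s["eef_pos"]); Rt=R.from_quat(s["tool_rot"])
m=((hsv[...,0]>90)&(hsv[...,0]<140)|(hsv[...,1]<35))
L=[];Q=[]
for v in range(100,300,4):
    r=m[v]; u=262
    while r[u] : u-=1
    L.append((u+.5,v)); u=375
    while r[u]: u+=1
    Q.append((u-.5,v))
for e in (L,Q):
    e=np.array(e); p=Rt.inv().apply(fworld(d,*e.T,z=.012)-s["eef_pos"])*1000
    vx,vy,x0,y0=cv2.fitLine(p[:,:2].astype(np.float32),cv2.DIST_HUBER,0,.01,.01).ravel(); print(np.rad2deg(np.arctan(vy/vx)),x0,y0, "y at x=0",y0-x0*vy/vx)
sc=[]
for (u,v) in [(257,94),(383,95)]:
    w=im[v-7:v+8,u-7:u+8].astype(int).sum(2); ok=w<w.min()+60; y,x=np.argwhere(ok).mean(0); sc.append((u-7+x,v-7+y))
p=Rt.inv().apply(fworld(d,*np.array(sc).T,z=.014)-s["eef_pos"])*1000; print("screws tool",p.round(1))
```

```text
t 6.83 tcp [ 0.5809 -0.1158  0.1725] yaw 92.15 z [-1.3e-03  8.0e-04 -1.0e+00] F [ 0.17 -0.09 -3.55] T [ 0.01   0.066 -0.004] op 0.327 q [-0.42  0.08 -0.04  1.46  0.    1.12]
-0.12819025 6.649263 -59.0541 y at x=0 -59.039223
-0.050674047 19.490692 58.58475 y at x=0 58.60199
screws tool [[106.6 -50.6 158.6]
 [106.5  49.6 158.5]]
```

Roller and plate centrelines agree within about 0.3 mm. The gap to the stop is about 7–8 mm. Descending to about 15 mm above the estimated seat (seat axis about 0.086 from depth).

Request:
servo_tool --moves '[[[0,0,20],[0,0,0],-1],[[0,0,40],[0,0,0],-1],[[0,0,60],[0,0,0],-1],[[0,0,74],[0,0,0],-1],[[0,0,82],[0,0,0],-1],[[0,0,88],[0,0,0],-1],[[0,0,90],[0,0,0],-1],[[0,0,92],[0,0,0],-1],[[0,0,92],[0,0,0],-1]]'

```text
time: 7.58
eef_pos: [0.5817, -0.1173, 0.0818]
tool_rot: [0.694, 0.72, 0.0, 0.0]
force: [-0.9, -0.1, -2.7]
opening: 0.328
```

Run:
```python
from h import *
from rig import ctrl
s=ctrl.sense();st(s)
```

```text
t 7.58 tcp [ 0.5817 -0.1173  0.0818] yaw 92.09 z [ 8.e-04 -5.e-04 -1.e+00] F [-0.91 -0.09 -2.66] T [ 0.033 -0.016  0.034] op 0.328 q [-0.42  0.11 -0.17  1.29 -0.    1.12]
```

Request:
servo_tool --moves '[[[0,0,1.5],[0,0,0],-1],[[0,0,3],[0,0,0],-1],[[0,0,4.5],[0,0,0],-1],[[0,0,6],[0,0,0],-1],[[0,0,7.5],[0,0,0],-1],[[0,0,9],[0,0,0],-1],[[0,0,10],[0,0,0],-1],[[0,0,10],[0,0,0],-1]]'

```text
time: 8.25
eef_pos: [0.5812, -0.1172, 0.0709]
tool_rot: [0.694, 0.72, -0.0, -0.0]
force: [-0.1, -0.2, -3.3]
opening: 0.328
```

Request:
servo_tool --moves '[[[0,0,0.5],[0,0,0],-1],[[0,0,1],[0,0,0],-1],[[0,0,1.5],[0,0,0],-1],[[0,0,2],[0,0,0],-1],[[0,0,2],[0,0,0],-1]]'

```text
time: 8.67
eef_pos: [0.5813, -0.1173, 0.0691]
tool_rot: [0.694, 0.72, -0.0, -0.0]
force: [-0.4, -0.3, -3.3]
opening: 0.325
```

Request:
servo_tool --moves '[[[0,0,0.5],[0,0,0],-1],[[0,0,1],[0,0,0],-1],[[0,0,1.5],[0,0,0],-1],[[0,0,1.5],[0,0,0],-1]]'

```text
time: 9.0
eef_pos: [0.5813, -0.1172, 0.0676]
tool_rot: [0.694, 0.72, -0.0, -0.0]
force: [-0.6, 0.7, -3.5]
opening: 0.331
```

Request:
servo_tool --moves '[[[0,0,0.5],[0,0,0],-1],[[0,0,1],[0,0,0],-1],[[0,0,1],[0,0,0],-1]]'

```text
time: 9.25
eef_pos: [0.5813, -0.1173, 0.0666]
tool_rot: [0.694, 0.72, -0.0, -0.0]
force: [-0.3, -0.2, -3.0]
opening: 0.323
```

Request:
servo_tool --moves '[[[0,0,0.5],[0,0,0],-1],[[0,0,1],[0,0,0],-1],[[0,0,1],[0,0,0],-1]]'

```text
time: 9.5
eef_pos: [0.5813, -0.1173, 0.0656]
tool_rot: [0.694, 0.72, -0.0, -0.0]
force: [0.7, 0.6, -2.6]
opening: 0.328
```

Request:
servo_tool --moves '[[[0,0,0.5],[0,0,0],-1],[[0,0,1],[0,0,0],-1],[[0,0,1],[0,0,0],-1]]'

```text
time: 9.75
eef_pos: [0.5813, -0.1173, 0.0646]
tool_rot: [0.694, 0.72, -0.0, -0.0]
force: [-0.7, -0.3, -3.1]
opening: 0.327
```

Request:
servo_tool --moves '[[[0,0,0.5],[0,0,0],-1],[[0,0,0.5],[0,0,0],-1]]'

```text
time: 9.92
eef_pos: [0.5814, -0.1173, 0.0645]
tool_rot: [0.694, 0.72, -0.0, 0.0]
force: [-0.9, -0.2, -0.4]
opening: 0.323
```

Request:
servo_tool --moves '[[[0,0,0.5],[0,0,0],-1],[[0,0,0.5],[0,0,0],-1]]'

```text
time: 10.08
eef_pos: [0.5814, -0.1173, 0.0644]
tool_rot: [0.694, 0.72, -0.0, 0.0]
force: [-4.3, 1.4, 4.3]
opening: 0.326
```

Contact at TCP z 0.0645 (axis about 0.086, as estimated). The sideways force of −4 N in x means the roller sits slightly too far toward +x, so I'll shift that way and press a little.

Request:
servo_tool --moves '[[[0,-0.3,0],[0,0,0],-1],[[0,-0.5,0],[0,0,0],-1],[[0,-0.5,0],[0,0,0],-1]]'

```text
time: 10.33
eef_pos: [0.5814, -0.1173, 0.0644]
tool_rot: [0.694, 0.72, 0.0, 0.001]
force: [-2.4, 2.1, 6.6]
opening: 0.327
```

Run:
```python
from h import *
from rig import ctrl
st(ctrl.sense());ctrl.read_camera("top");st(ctrl.sense());ctrl.read_camera("top");st(ctrl.sense())
```

```text
t 10.33 tcp [ 0.5814 -0.1173  0.0644] yaw 92.08 z [ 1.2e-03 -3.0e-04 -1.0e+00] F [-2.38  2.09  6.56] T [0.373 0.303 0.114] op 0.327 q [-0.42  0.12 -0.19  1.26  0.    1.11]
t 10.38 tcp [ 0.5813 -0.1173  0.0644] yaw 92.08 z [ 1.2e-03 -3.0e-04 -1.0e+00] F [-2.81  2.26  5.21] T [0.438 0.279 0.073] op 0.325 q [-0.42  0.12 -0.19  1.26  0.    1.11]
t 10.43 tcp [ 0.5813 -0.1173  0.0644] yaw 92.08 z [ 1.1e-03 -3.0e-04 -1.0e+00] F [-2.03  1.84  5.67] T [0.433 0.327 0.068] op 0.323 q [-0.42  0.12 -0.19  1.26  0.    1.11]
```

Request:
servo_tool --moves '[[[0,-0.3,0.2],[0,0.15,0],-1],[[0,-0.3,0.4],[0,0.15,0],-1],[[0,-0.3,0.4],[0,0.15,0],-1],[[0,-0.3,0.4],[0,0.15,0],-1]]'

```text
time: 10.77
eef_pos: [0.5813, -0.1173, 0.0643]
tool_rot: [0.694, 0.72, 0.001, -0.0]
force: [-2.3, 2.5, 7.9]
opening: 0.329
```

Run:
```python
from h import *
from rig import ctrl
import numpy as np
F=[];T=[]
for i in range(4):
    ctrl.read_camera("top");s=ctrl.sense();F.append(s["force"]);T.append(s["torque"])
st(s);print(np.mean(F,0),np.mean(T,0))
d=ctrl.read_camera("wrist"); np.savez("pics/w7.npz",**d); cv2.imwrite("pics/w7.png",d["image"][:,:,::-1])
```

```text
t 10.97 tcp [ 0.5812 -0.1173  0.0643] yaw 92.09 z [ 0.0015  0.0024 -1.    ] F [-1.75  3.24  7.61] T [0.511 0.309 0.133] op 0.327 q [-0.42  0.12 -0.19  1.26  0.    1.11]
[-1.71338277  2.77534916  7.19048758] [0.49323566 0.34885486 0.14782708]
```

View pics/w7.png

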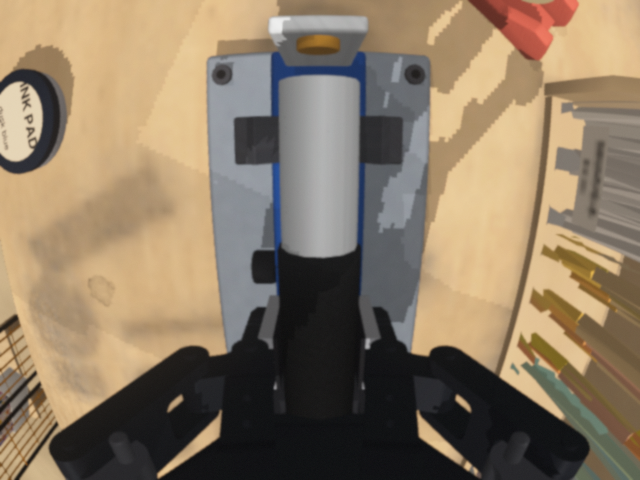

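The wrist view shows the roller sitting in both Vs, its end at v≈75 and the brass button at (319,43), a visible gap of several mm. Net downward press is about 10 N and balanced. Now I'll slide toward the stop, slowly.

Request:
servo_tool --moves '[[[0.5,0,0],[0,0,0],-1],[[1,0,0],[0,0,0],-1],[[1.5,0,0],[0,0,0],-1],[[2,0,0],[0,0,0],-1],[[2.5,0,0],[0,0,0],-1],[[3,0,0],[0,0,0],-1],[[3,0,0],[0,0,0],-1]]'

```text
time: 11.6
eef_pos: [0.5811, -0.1158, 0.0642]
tool_rot: [0.694, 0.72, 0.0, 0.001]
force: [-3.2, -5.1, 5.9]
opening: 0.325
```

Run:
```python
from h import *
from rig import ctrl
st(ctrl.sense())
d=ctrl.read_camera("wrist"); np.savez("pics/w8.npz",**d); cv2.imwrite("pics/w8.png",d["image"][20:130,240:400,::-1].repeat(4,0).repeat(4,1))
```

```text
t 11.60 tcp [ 0.5811 -0.1158  0.0642] yaw 92.04 z [ 1.3e-03 -5.0e-04 -1.0e+00] F [-3.23 -5.07  5.93] T [-1.014  0.323  0.229] op 0.325 q [-0.42  0.12 -0.19  1.26  0.    1.12]
```

View pics/w8.png

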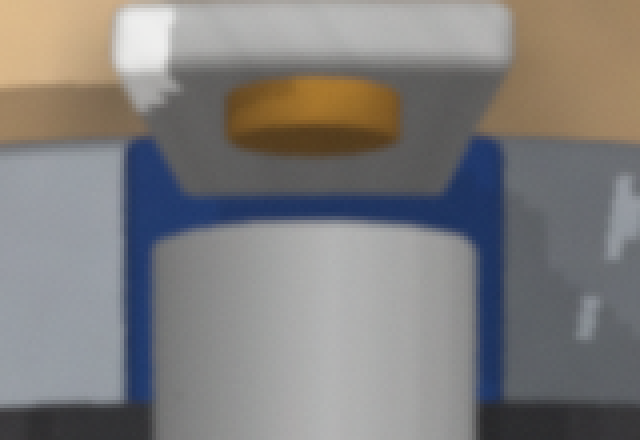

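The crop shows the roller end still a few mm short of the button, and no slip in the grip (end still at v≈75). The tool lags from friction, so I'll ease the press a little and continue.

Request:
servo_tool --moves '[[[0.5,-0.2,-0.2],[0,0,0],-1],[[1,-0.2,-0.2],[0,0,0],-1],[[1.5,-0.2,-0.2],[0,0,0],-1],[[2,-0.2,-0.2],[0,0,0],-1],[[2.5,-0.2,-0.2],[0,0,0],-1],[[2.5,-0.2,-0.2],[0,0,0],-1]]'

```text
time: 12.15
eef_pos: [0.5809, -0.1125, 0.0642]
tool_rot: [0.694, 0.72, 0.001, 0.0]
force: [0.9, -5.4, 4.3]
opening: 0.33
```

Request:
servo_tool --moves '[[[0.5,0,0],[0,0,0],-1],[[1,0,0],[0,0,0],-1],[[1,0,0],[0,0,0],-1]]'

```text
time: 12.4
eef_pos: [0.5809, -0.1115, 0.0642]
tool_rot: [0.694, 0.72, 0.001, 0.0]
force: [0.4, -4.5, 4.5]
opening: 0.323
```

Run:
```python
from h import *
from rig import ctrl
st(ctrl.sense())
d=ctrl.read_camera("wrist"); np.savez("pics/w9.npz",**d); cv2.imwrite("pics/w9.png",d["image"][20:130,240:400,::-1].repeat(4,0).repeat(4,1))
```

```text
t 12.40 tcp [ 0.5809 -0.1115  0.0642] yaw 92.06 z [ 0.0015  0.001  -1.    ] F [ 0.4  -4.53  4.52] T [-0.986 -0.235  0.231] op 0.323 q [-0.41  0.11 -0.2   1.26  0.    1.12]
```

View pics/w9.png

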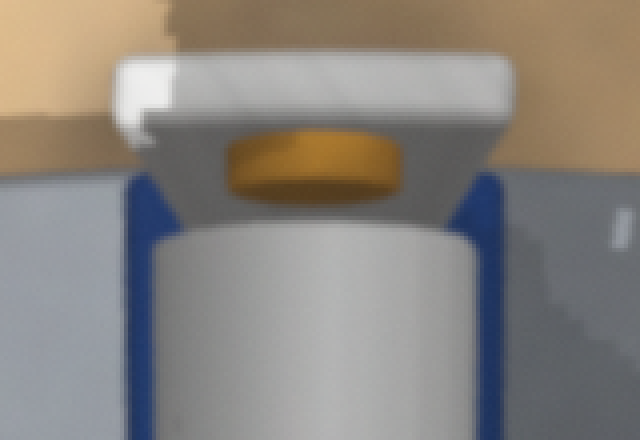

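The gap is nearly closed (button edge at 205 against the roller end at about 222 in the 4x crop). I'll continue in half-millimetre steps, watching Fy.

Request:
servo_tool --moves '[[[0.5,0,0],[0,0,0],-1],[[1,0,0],[0,0,0],-1],[[1,0,0],[0,0,0],-1]]'

```text
time: 12.7
eef_pos: [0.5809, -0.1105, 0.0642]
tool_rot: [0.694, 0.72, 0.001, 0.0]
force: [1.2, -5.5, 4.5]
opening: 0.323
```

Request:
servo_tool --moves '[[[0.5,0,0],[0,0,0],-1],[[0.5,0,0],[0,0,0],-1]]'

```text
time: 12.87
eef_pos: [0.5808, -0.11, 0.0642]
tool_rot: [0.694, 0.72, 0.001, 0.0]
force: [1.1, -4.7, 3.6]
opening: 0.327
```

Request:
servo_tool --moves '[[[0.5,0,0],[0,0,0],-1],[[0.5,0,0],[0,0,0],-1]]'

```text
time: 13.03
eef_pos: [0.5808, -0.1095, 0.0642]
tool_rot: [0.694, 0.72, 0.001, 0.0]
force: [1.1, -6.4, 3.9]
opening: 0.326
```

Request:
servo_tool --moves '[[[0.5,0,0],[0,0,0],-1],[[0.5,0,0],[0,0,0],-1]]'

```text
time: 13.2
eef_pos: [0.5808, -0.109, 0.0642]
tool_rot: [0.694, 0.72, 0.001, 0.0]
force: [1.1, -5.2, 4.8]
opening: 0.324
```

Request:
servo_tool --moves '[[[0.5,0,0],[0,0,0],-1],[[0.5,0,0],[0,0,0],-1]]'

```text
time: 13.37
eef_pos: [0.5808, -0.1085, 0.0642]
tool_rot: [0.694, 0.72, 0.001, 0.0]
force: [0.5, -4.2, 4.3]
opening: 0.328
```

Request:
servo_tool --moves '[[[0.5,0,0],[0,0,0],-1],[[0.5,0,0],[0,0,0],-1]]'

```text
time: 13.53
eef_pos: [0.5808, -0.108, 0.0642]
tool_rot: [0.694, 0.72, 0.001, 0.0]
force: [0.6, -5.6, 5.1]
opening: 0.331
```

Request:
servo_tool --moves '[[[0.5,0,0],[0,0,0],-1],[[0.5,0,0],[0,0,0],-1]]'

```text
time: 13.7
eef_pos: [0.5808, -0.1076, 0.0642]
tool_rot: [0.694, 0.72, 0.001, 0.0]
force: [1.1, -5.6, 3.7]
opening: 0.326
```

Request:
servo_tool --moves '[[[0.4,0,0],[0,0,0],-1],[[0.4,0,0],[0,0,0],-1]]'

```text
time: 13.87
eef_pos: [0.5807, -0.1076, 0.0642]
tool_rot: [0.694, 0.72, 0.001, 0.0]
force: [1.1, -8.1, 3.9]
opening: 0.328
```

It has stopped moving while Fy rises. One more nudge to confirm, then a look.

Request:
servo_tool --moves '[[[0.4,0,0],[0,0,0],-1],[[0.4,0,0],[0,0,0],-1],[[0.4,0,0],[0,0,0],-1],[[0.4,0,0],[0,0,0],-1]]'

```text
time: 14.2
eef_pos: [0.5808, -0.1076, 0.0642]
tool_rot: [0.694, 0.72, 0.0, 0.001]
force: [1.3, -9.4, 4.5]
opening: 0.321
```

Run:
```python
from h import *
from rig import ctrl
st(ctrl.sense())
d=ctrl.read_camera("wrist"); np.savez("pics/w10.npz",**d); cv2.imwrite("pics/w10.png",d["image"][20:130,240:400,::-1].repeat(4,0).repeat(4,1))
```

```text
t 14.20 tcp [ 0.5808 -0.1076  0.0642] yaw 92.03 z [ 1.5e-03 -5.0e-04 -1.0e+00] F [ 1.26 -9.37  4.47] T [-1.773 -0.216  0.31 ] op 0.321 q [-0.4   0.11 -0.2   1.26  0.    1.13]
```

View pics/w10.png

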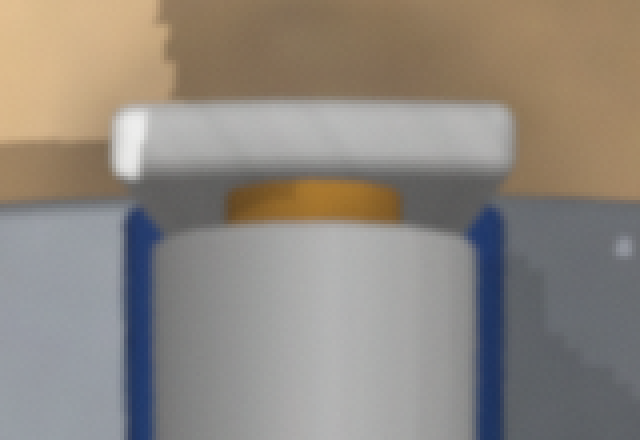

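The roller is against the stop; the crop shows the brass button meeting the roller end. I'll ease the push and open.

Request:
servo_tool --moves '[[[-0.4,0,-0.2],[0,0,0],-1],[[-0.4,0,-0.3],[0,0,0],-1],[[-0.4,0,-0.3],[0,0,0],-1],[[-0.4,0,-0.3],[0,0,0],0.2],[[-0.4,0,-0.3],[0,0,0],0.2],[[-0.4,0,-0.3],[0,0,0],0.2],[[-0.4,0,-0.3],[0,0,0],0.2],[[-0.4,0,-0.3],[0,0,0],0.2]]' --grip_force 20

```text
time: 14.92
eef_pos: [0.5798, -0.1061, 0.0636]
tool_rot: [0.694, 0.72, 0.001, -0.001]
force: [0.9, 0.8, -0.7]
opening: 0.597
```

Request:
servo_tool --moves '[[[0,0,-3],[0,0,0],0.2],[[0,0,-15],[0,0,0],0.2],[[0,0,-40],[0,0,0],0.2],[[0,0,-75],[0,0,0],0.2],[[0,0,-110],[0,0,0],0.2],[[0,0,-140],[0,0,0],0.2],[[0,0,-160],[0,0,0],0.2],[[0,0,-170],[0,0,0],0.2],[[0,0,-170],[0,0,0],0.2]]'

```text
time: 15.67
eef_pos: [0.5811, -0.1073, 0.2372]
tool_rot: [0.694, 0.72, 0.002, 0.001]
force: [-0.8, -0.5, -0.4]
opening: 0.598
```

Run:
```python
from h import *
from rig import ctrl
st(ctrl.sense())
d=ctrl.read_camera("wrist"); np.savez("pics/w11.npz",**d); cv2.imwrite("pics/w11.png",d["image"][:,:,::-1])
```

```text
t 15.67 tcp [ 0.5811 -0.1073  0.2372] yaw 92.07 z [ 4.1e-03  8.0e-04 -1.0e+00] F [-0.75 -0.49 -0.38] T [-0.008 -0.015  0.035] op 0.598 q [-0.4   0.07  0.07  1.57  0.    1.13]
```

View pics/w11.png

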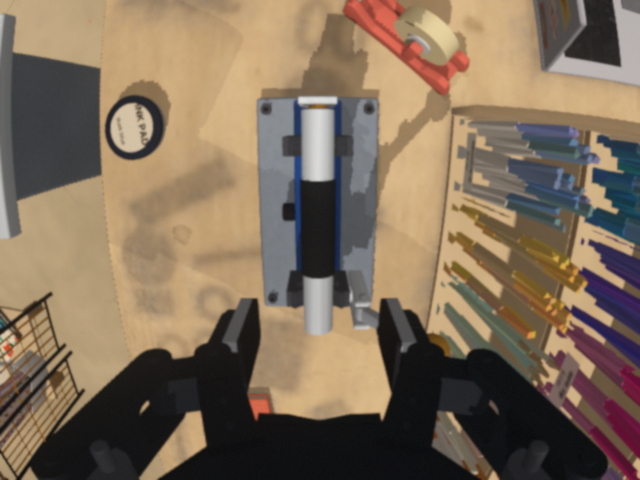

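The roller lies in both Vs, released and touching the stop (318,102). The arm ball is just visible at about (437,345) behind the right finger. Next: fixture frame from the felt contact, ball position and shelf clearance.

Run:
```python
from h import *
from rig import ctrl
d=dict(np.load("pics/top0.npz")); vv,uu=np.mgrid[0:480,0:640]; P=world(d,uu,vv)
for z0 in (.15,.2,.25,.3):
    m=(P[...,2]>z0)&(P[...,1]<-.05)&(P[...,1]>-.3)&(P[...,0]>.69); print(z0,m.sum(),np.percentile(P[m][:,0],[0,1,5]) if m.any() else None)
s=ctrl.sense();st(s);goal(s,[.6605,-.1722,.25],182.06)
```

```text
0.15 12358 [0.74191872 0.75391926 0.82104043]
0.2 10507 [0.82356059 0.82943746 0.83549922]
0.25 6632 [0.82947737 0.83477336 0.84230772]
0.3 3440 [0.91004142 0.91394932 0.91607902]
t 15.72 tcp [ 0.5805 -0.1071  0.2348] yaw 92.07 z [ 0.0016  0.0019 -1.    ] F [ 0.1   1.36 -1.36] T [-0.02   0.054  0.006] op 0.597 q [-0.4   0.07  0.07  1.57  0.    1.13]
shift [-68.0, 77.7, -15.2] rot [0.15, -0.01, -89.99]
```

Shelf clearance is ample.

Request:
servo_tool --moves '[[[-68,78,-15],[0,0,-90],0.2],[[-68,78,-15],[0,0,-90],0.2],[[-68,78,-15],[0,0,-90],0.2],[[-68,78,-15],[0,0,-90],0.2],[[-68,78,-15],[0,0,-90],0.2],[[-68,78,-15],[0,0,-90],0.2],[[-68,78,-15],[0,0,-90],0.2],[[-68,78,-15],[0,0,-90],0.2],[[-68,78,-15],[0,0,-90],0.2],[[-68,78,-15],[0,0,-90],1]]'

```text
time: 16.55
eef_pos: [0.6597, -0.1717, 0.246]
tool_rot: [0.139, 0.99, 0.002, -0.002]
force: [0.0, -0.2, -0.1]
opening: 0.726
```

Run:
```python
from h import *
from rig import ctrl
s=ctrl.sense();st(s);goal(s,[.6605,-.1722,.25],182.06)
```

```text
t 16.55 tcp [ 0.6597 -0.1717  0.246 ] yaw 164.00 z [-0.0034  0.0042 -1.    ] F [ 0.02 -0.2  -0.13] T [-0.008 -0.002  0.056] op 0.726 q [-0.45  0.38  0.44  1.64  0.   -0.17]
shift [-0.9, -0.3, -4.0] rot [0.21, -0.22, -18.06]
```

Request:
servo_tool --moves '[[[0,0,-2],[0.1,-0.1,-18],1],[[0,0,-2],[0.1,-0.1,-18],1],[[0,0,-2],[0.1,-0.1,-18],1],[[0,0,-2],[0.1,-0.1,-18],1],[[0,0,-2],[0.1,-0.1,-18],1],[[0,0,-2],[0.1,-0.1,-18],1]]'

```text
time: 17.05
eef_pos: [0.66, -0.1718, 0.2494]
tool_rot: [-0.013, 1.0, 0.001, -0.0]
force: [0.0, 1.3, -0.2]
opening: 0.998
```

Run:
```python
from h import *
from rig import ctrl
s=ctrl.sense();st(s);goal(s,[.6605,-.1722,.25],182.06)
d=ctrl.read_camera("wrist"); np.savez("pics/w12.npz",**d); cv2.imwrite("pics/w12.png",d["image"][:,:,::-1])
```

```text
t 17.05 tcp [ 0.66   -0.1718  0.2494] yaw -178.49 z [-2.0e-04  1.4e-03 -1.0e+00] F [ 0.01  1.26 -0.17] T [-0.007  0.035 -0.023] op 0.998 q [-0.45  0.38  0.44  1.64  0.   -0.47]
shift [-0.5, -0.4, -0.6] rot [0.08, -0.01, -0.55]
```

View pics/w12.png

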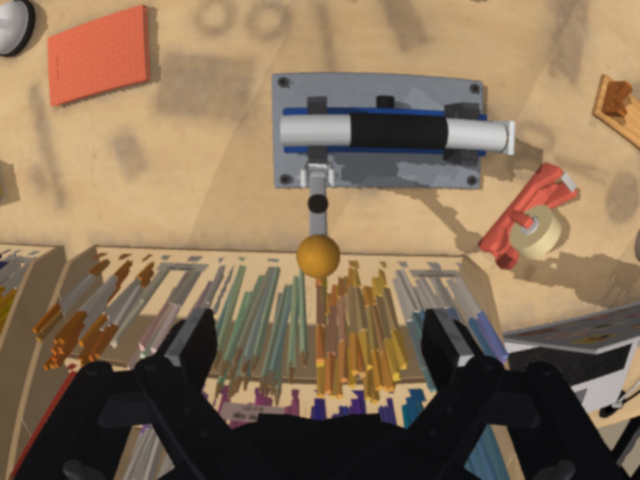

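The ball is at (318,256), centred between the open fingers; the arm rod runs up to the hinge at (318,175). I'll locate the ball from its ray and depth.

Run:
```python
from h import *
from rig import ctrl
d=dict(np.load("pics/w12.npz"));hsv=cv2.cvtColor(d["image"],cv2.COLOR_RGB2HSV).astype(int); vv,uu=np.mgrid[0:480,0:640]
m=((hsv[...,0]>12)&(hsv[...,0]<26)&(hsv[...,1]>150)&(np.hypot(uu-318,vv-256)<26)).astype(np.uint8)
m=cv2.morphologyEx(m,cv2.MORPH_OPEN,np.ones((5,5)))
c,r=cv2.minEnclosingCircle(max(cv2.findContours(m,0,2)[0],key=cv2.contourArea)); print(c,r)
ray=fray(d,*c); P=fworld(d,c[0],c[1]); B=P+.014*ray; s=ctrl.sense()
# from angular size
B2=d["origin"]+ray*.014/np.sin((r)/d["mtx"][0,0])
print("ball",B.round(4),B2.round(4)); H=np.array([.6192,-.1733,.1088])
v=B-H; print("rel",v.round(4),"a",np.arctan2(v[2],-(v[0]*.99935+v[1]*.0359)),np.hypot(v[0],v[2]))
Rt=R.from_quat(s["tool_rot"]); print("tool",Rt.inv().apply(B-s["eef_pos"])*1000)
st(s)
```

```text
(317.83917236328125, 258.64801025390625) 23.471105575561523
ball [ 0.6622 -0.1721  0.1712] [ 0.6578 -0.1722  0.1834]
rel [0.043  0.0012 0.0624] a 2.1750151235193784 0.07575848454140377
tool [-2.05061078 -0.2813149  78.59631895]
t 17.10 tcp [ 0.6602 -0.1719  0.2497] yaw -178.47 z [ 3.0e-04  1.1e-03 -1.0e+00] F [ 0.45 -0.88  0.71] T [-0.01   0.005 -0.034] op 0.998 q [-0.45  0.38  0.44  1.64  0.   -0.47]
```

Depth gives the ball at (0.662,−0.172,0.171), 75.8 mm from the computed hinge (expected 76), so the two agree. I'll descend around the ball, close, and check before moving it.

Request:
servo_tool --moves '[[[-1.5,0,25],[0,0,-0.5],1],[[-1.5,0,50],[0,0,-0.5],1],[[-1.5,0,70],[0,0,-0.5],1],[[-1.5,0,85],[0,0,-0.5],1],[[-1.5,0,95],[0,0,-0.5],1],[[-1.5,0,99],[0,0,-0.5],1],[[-1.5,0,99],[0,0,-0.5],1],[[-1.5,0,99],[0,0,-0.5],1]]'

```text
time: 17.77
eef_pos: [0.6624, -0.1721, 0.1526]
tool_rot: [-0.019, 1.0, 0.0, 0.001]
force: [-0.2, -0.1, -0.3]
opening: 1.001
```

Run:
```python
from h import *
from rig import ctrl
s=ctrl.sense();st(s)
d=ctrl.read_camera("wrist"); np.savez("pics/w13.npz",**d); cv2.imwrite("pics/w13.png",d["image"][:,:,::-1])
```

```text
t 17.77 tcp [ 0.6624 -0.1721  0.1526] yaw -177.88 z [ 2.3e-03  2.0e-04 -1.0e+00] F [-0.21 -0.09 -0.34] T [ 0.031  0.04  -0.015] op 1.001 q [-0.45  0.36  0.25  1.46  0.   -0.48]
```

View pics/w13.png

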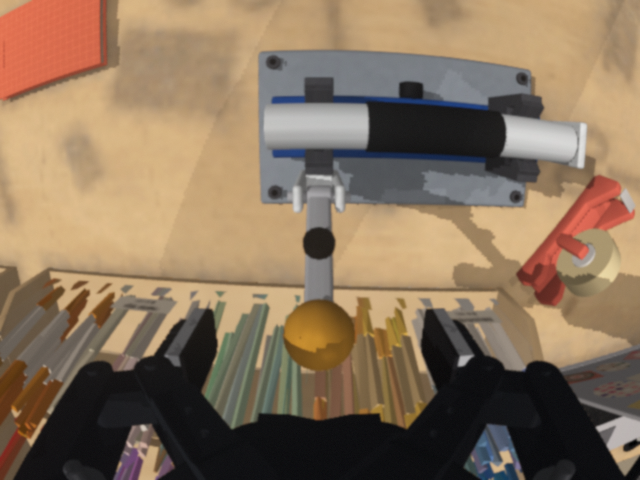

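The ball at (320,334) sits between the pads. Lowering 2 mm and closing.

Request:
servo_tool --moves '[[[0,0,2],[0,0,0],1],[[0,0,2],[0,0,0],-1],[[0,0,2],[0,0,0],-1],[[0,0,2],[0,0,0],-1],[[0,0,2],[0,0,0],-1],[[0,0,2],[0,0,0],-1],[[0,0,2],[0,0,0],-1],[[0,0,2],[0,0,0],-1],[[0,0,2],[0,0,0],-1]]' --grip_force 30

```text
time: 18.57
eef_pos: [0.6621, -0.1721, 0.15]
tool_rot: [-0.019, 1.0, 0.0, 0.001]
force: [-0.8, -0.9, 1.2]
opening: 0.306
```

Run:
```python
from h import *
from rig import ctrl
s=ctrl.sense();st(s)
d=ctrl.read_camera("wrist"); cv2.imwrite("pics/w14.png",d["image"][:,:,::-1])
```

```text
t 18.57 tcp [ 0.6621 -0.1721  0.15  ] yaw -177.86 z [ 1.7e-03  2.0e-04 -1.0e+00] F [-0.85 -0.85  1.16] T [-0.272  0.102  0.049] op 0.306 q [-0.45  0.36  0.24  1.45  0.   -0.48]
```

View pics/w14.png

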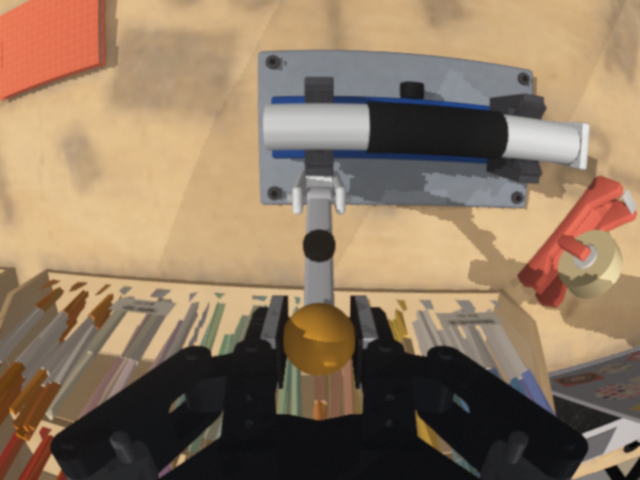

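Pinched (opening 0.306). Now I'll follow the arc about the hinge, checking forces along the way.

Request:
servo_tool --moves '[[[3.2,0,-2],[0,0,0],-1],[[6.5,0,-3.8],[0,0,0],-1],[[10,0,-5.5],[0,0,0],-1],[[13.4,0,-7],[0,0,0],-1],[[17,0,-8.3],[0,0,0],-1],[[20.6,0,-9.4],[0,0,0],-1],[[20.6,0,-9.4],[0,0,0],-1]]'

```text
time: 19.2
eef_pos: [0.6407, -0.1729, 0.1593]
tool_rot: [-0.019, 1.0, 0.0, 0.001]
force: [1.3, -2.7, 0.2]
opening: 0.306
```

Run:
```python
from h import *
from rig import ctrl
s=ctrl.sense();st(s)
d=ctrl.read_camera("wrist"); cv2.imwrite("pics/w15.png",d["image"][:,:,::-1]);st(ctrl.sense())
```

```text
t 19.20 tcp [ 0.6407 -0.1729  0.1593] yaw -177.88 z [ 1.1e-03  3.0e-04 -1.0e+00] F [ 1.26 -2.74  0.19] T [-0.541 -0.394  0.005] op 0.306 q [-0.46  0.3   0.18  1.46  0.   -0.5 ]
t 19.25 tcp [ 0.641  -0.1729  0.1593] yaw -177.88 z [ 1.3e-03  3.0e-04 -1.0e+00] F [ 0.64 -2.72  0.14] T [-0.578 -0.39  -0.045] op 0.308 q [-0.46  0.3   0.18  1.46  0.   -0.5 ]
```

View pics/w15.png

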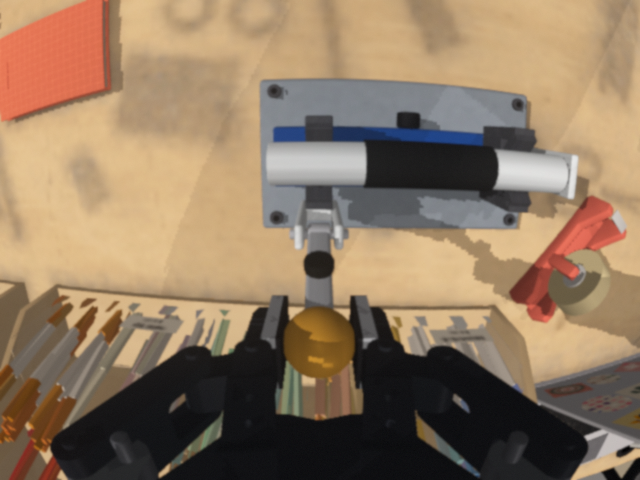

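The ball is tracking with the gripper, and forces are low. Continuing over the top.

Request:
servo_tool --moves '[[[3.7,-0.2,-0.9],[0,0,0],-1],[[7.4,-0.2,-1.7],[0,0,0],-1],[[14.9,-0.2,-2.7],[0,0,0],-1],[[22.5,-0.2,-2.9],[0,0,0],-1],[[30.1,-0.2,-2.4],[0,0,0],-1],[[37.6,-0.2,-1.1],[0,0,0],-1],[[44.9,-0.2,0.9],[0,0,0],-1],[[48.5,-0.2,2.2],[0,0,0],-1],[[52,-0.2,3.7],[0,0,0],-1],[[52,-0.2,3.7],[0,0,0],-1]]'

```text
time: 20.08
eef_pos: [0.5886, -0.1749, 0.1555]
tool_rot: [-0.019, 1.0, 0.0, 0.0]
force: [-2.5, -2.5, 6.1]
opening: 0.301
```

Run:
```python
from h import *
from rig import ctrl
s=ctrl.sense();st(s)
d=ctrl.read_camera("wrist"); cv2.imwrite("pics/w16.png",d["image"][:,:,::-1]);st(ctrl.sense())
```

```text
t 20.08 tcp [ 0.5886 -0.1749  0.1555] yaw -177.87 z [ 8.e-04  4.e-04 -1.e+00] F [-2.54 -2.48  6.1 ] T [-0.355  0.27   0.003] op 0.301 q [-0.5   0.14  0.    1.43  0.   -0.54]
t 20.13 tcp [ 0.5889 -0.1749  0.1556] yaw -177.86 z [ 9.e-04  4.e-04 -1.e+00] F [-1.57 -1.98  7.31] T [-0.312  0.296  0.058] op 0.305 q [-0.5   0.15  0.    1.43  0.   -0.54]
```

View pics/w16.png

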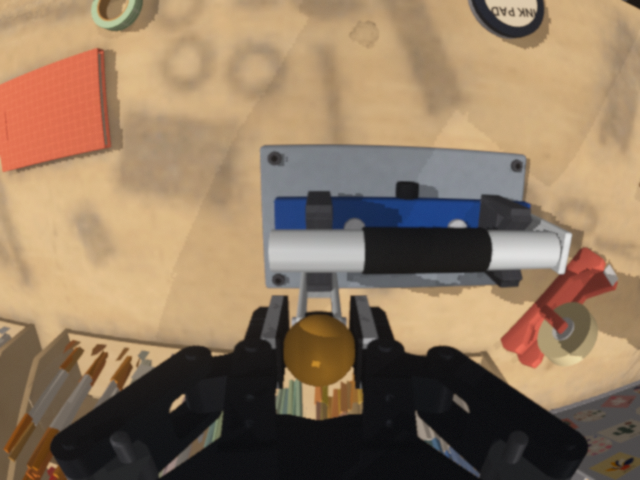

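The force is slightly radial (path about 0.6 mm inside the arc), so I'll bias outward and continue down.

Request:
servo_tool --moves '[[[3.8,-0.3,1.1],[0,0,0],-1],[[7.1,-0.3,2.9],[0,0,0],-1],[[10.4,-0.3,4.9],[0,0,0],-1],[[13.5,-0.3,7.1],[0,0,0],-1],[[16.5,-0.3,9.4],[0,0,0],-1],[[19.4,-0.3,11.8],[0,0,0],-1],[[24.9,-0.3,17.1],[0,0,0],-1],[[24.9,-0.3,17.1],[0,0,0],-1]]'

```text
time: 20.8
eef_pos: [0.5632, -0.1759, 0.1367]
tool_rot: [-0.019, 1.0, 0.001, -0.0]
force: [-1.1, -0.2, 1.0]
opening: 0.306
```

Run:
```python
from h import *
from rig import ctrl
s=ctrl.sense();st(s)
ctrl.read_camera("top");st(ctrl.sense())
```

```text
t 20.80 tcp [ 0.5632 -0.1759  0.1367] yaw -177.86 z [-9.0e-04  1.1e-03 -1.0e+00] F [-1.08 -0.19  1.03] T [-0.037  0.149  0.129] op 0.306 q [-0.52  0.08 -0.1   1.39  0.   -0.56]
t 20.85 tcp [ 0.5636 -0.1759  0.137 ] yaw -177.87 z [-4.0e-04  1.3e-03 -1.0e+00] F [-0.97  0.64  0.95] T [0.064 0.197 0.08 ] op 0.304 q [-0.52  0.08 -0.1   1.39  0.   -0.56]
```

Request:
servo_tool --moves '[[[2.5,0,2.9],[0,0,0],-1],[[4.9,0,5.8],[0,0,0],-1],[[7.1,0,8.9],[0,0,0],-1],[[9.2,0,12.1],[0,0,0],-1],[[11.1,0,15.4],[0,0,0],-1],[[12.8,0,18.7],[0,0,0],-1],[[14.4,0,22.2],[0,0,0],-1],[[15.8,0,25.7],[0,0,0],-1],[[17,0,29.3],[0,0,0],-1],[[17,0,29.3],[0,0,0],-1]]'

```text
time: 21.68
eef_pos: [0.5473, -0.1766, 0.1078]
tool_rot: [-0.019, 1.0, 0.001, 0.0]
force: [1.4, 2.5, -1.1]
opening: 0.306
```

Run:
```python
from h import *
from rig import ctrl
s=ctrl.sense();st(s)
d=ctrl.read_camera("wrist"); cv2.imwrite("pics/w17.png",d["image"][:,:,::-1]);st(ctrl.sense())
```

```text
t 21.68 tcp [ 0.5473 -0.1766  0.1078] yaw -177.86 z [ 8.0e-04  1.1e-03 -1.0e+00] F [ 1.37  2.52 -1.08] T [ 0.369 -0.197  0.026] op 0.306 q [-0.54  0.04 -0.19  1.34  0.   -0.58]
t 21.73 tcp [ 0.5475 -0.1765  0.1082] yaw -177.85 z [ 0.001  0.001 -1.   ] F [ 0.64  2.15 -1.35] T [ 0.494 -0.135  0.015] op 0.307 q [-0.54  0.04 -0.19  1.34  0.   -0.58]
```

View pics/w17.png

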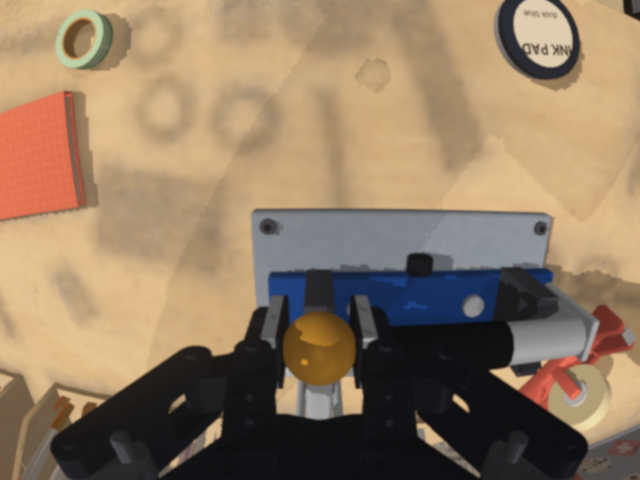

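The ball is held and the arm is about 0.3 rad open, with the roller still against the stop at right. Lowering slowly to contact.

Request:
servo_tool --moves '[[[0.6,0,2.2],[0,0,0],-1],[[1.2,0,4.6],[0,0,0],-1],[[1.7,0,6.6],[0,0,0],-1],[[2.1,0,8.6],[0,0,0],-1],[[2.5,0,10.8],[0,0,0],-1],[[2.8,0,13],[0,0,0],-1],[[3,0,15],[0,0,0],-1],[[3.2,0,17],[0,0,0],-1],[[3.3,0,18],[0,0,0],-1],[[3.3,0,18],[0,0,0],-1]]'

```text
time: 22.57
eef_pos: [0.5444, -0.1767, 0.0905]
tool_rot: [-0.019, 1.0, 0.0, 0.001]
force: [0.8, 5.0, 0.3]
opening: 0.303
```

Request:
servo_tool --moves '[[[0,0,0.5],[0,0,0],-1],[[0,0,1],[0,0,0],-1],[[0,0,1],[0,0,0],-1]]'

```text
time: 22.82
eef_pos: [0.5444, -0.1767, 0.0898]
tool_rot: [-0.019, 1.0, 0.0, 0.001]
force: [-0.1, 4.3, 0.2]
opening: 0.301
```

Request:
servo_tool --moves '[[[0,0,0.5],[0,0,0],-1],[[0,0,1],[0,0,0],-1],[[0,0,1],[0,0,0],-1]]'

```text
time: 23.07
eef_pos: [0.5443, -0.1767, 0.0887]
tool_rot: [-0.019, 1.0, 0.0, 0.001]
force: [-1.1, 4.4, -0.6]
opening: 0.305
```

Request:
servo_tool --moves '[[[0,0.4,0.5],[0,0,0],-1],[[0,0.4,1],[0,0,0],-1],[[0,0.4,1],[0,0,0],-1]]'

```text
time: 23.32
eef_pos: [0.5444, -0.1767, 0.0878]
tool_rot: [-0.019, 1.0, 0.0, 0.001]
force: [-1.3, 2.2, -0.6]
opening: 0.304
```

Request:
servo_tool --moves '[[[0,0.2,0.5],[0,0,0],-1],[[0,0.2,1],[0,0,0],-1],[[0,0.2,1],[0,0,0],-1]]'

```text
time: 23.57
eef_pos: [0.5443, -0.1766, 0.0868]
tool_rot: [-0.019, 1.0, -0.0, 0.001]
force: [-2.1, -1.0, -0.9]
opening: 0.304
```

Request:
servo_tool --moves '[[[0,0,0.5],[0,0,0],-1],[[0,0,0.5],[0,0,0],-1]]'

```text
time: 23.73
eef_pos: [0.5444, -0.1766, 0.0863]
tool_rot: [-0.019, 1.0, -0.0, 0.001]
force: [-1.6, -0.7, -0.3]
opening: 0.301
```

Request:
servo_tool --moves '[[[0,0,0.5],[0,0,0],-1],[[0,0,0.5],[0,0,0],-1]]'

```text
time: 23.9
eef_pos: [0.5445, -0.1766, 0.0858]
tool_rot: [-0.019, 1.0, -0.0, 0.001]
force: [-2.0, -2.4, -0.4]
opening: 0.305
```

Request:
servo_tool --moves '[[[0,0,0.5],[0,0,0],-1],[[0,0,0.5],[0,0,0],-1]]'

```text
time: 24.07
eef_pos: [0.5444, -0.1766, 0.0853]
tool_rot: [-0.019, 1.0, -0.0, 0.001]
force: [-2.8, -3.9, -0.3]
opening: 0.305
```

Run:
```python
from h import *
from rig import ctrl
s=ctrl.sense();st(s)
d=ctrl.read_camera("wrist"); cv2.imwrite("pics/w18.png",d["image"][:,:,::-1]);st(ctrl.sense())
```

```text
t 24.07 tcp [ 0.5444 -0.1766  0.0853] yaw -177.87 z [ 1.4e-03 -1.0e-04 -1.0e+00] F [-2.83 -3.9  -0.32] T [-0.632  0.294  0.074] op 0.305 q [-0.54  0.04 -0.23  1.29  0.   -0.58]
t 24.12 tcp [ 0.5445 -0.1766  0.0853] yaw -177.87 z [ 0.0015 -0.     -1.    ] F [-2.56 -4.18 -1.22] T [-0.66   0.356  0.022] op 0.307 q [-0.54  0.04 -0.23  1.29  0.   -0.58]
```

View pics/w18.png

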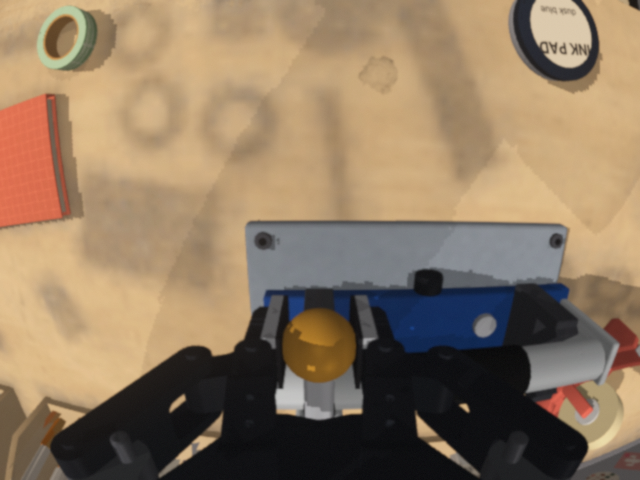

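Request:
servo_tool --moves '[[[0.2,-0.3,0.5],[0,0,0],-1],[[0.2,-0.3,0.5],[0,0,0],-1]]'

```text
time: 24.28
eef_pos: [0.5445, -0.1766, 0.0849]
tool_rot: [-0.019, 1.0, 0.0, 0.001]
force: [0.2, -2.2, -0.7]
opening: 0.306
```

Request:
servo_tool --moves '[[[0,0,0.5],[0,0,0],-1],[[0,0,0.5],[0,0,0],-1]]'

```text
time: 24.45
eef_pos: [0.5445, -0.1766, 0.0844]
tool_rot: [-0.019, 1.0, 0.0, 0.001]
force: [0.6, -2.8, -0.4]
opening: 0.304
```

Request:
servo_tool --moves '[[[0,0,0.5],[0,0,0],-1],[[0,0,0.5],[0,0,0],-1]]'

```text
time: 24.62
eef_pos: [0.5445, -0.1766, 0.0838]
tool_rot: [-0.019, 1.0, 0.0, 0.001]
force: [1.3, -2.7, 0.4]
opening: 0.305
```

Request:
servo_tool --moves '[[[0,0,0.4],[0,0,0],-1],[[0,0,0.4],[0,0,0],-1]]'

```text
time: 24.78
eef_pos: [0.5445, -0.1766, 0.0835]
tool_rot: [-0.019, 1.0, 0.0, 0.001]
force: [1.6, -3.0, -0.5]
opening: 0.305
```

Request:
servo_tool --moves '[[[0,0,0.4],[0,0,0],-1],[[0,0,0.4],[0,0,0],-1]]'

```text
time: 24.95
eef_pos: [0.5444, -0.1765, 0.0831]
tool_rot: [-0.019, 1.0, 0.0, 0.001]
force: [3.0, -2.6, -0.2]
opening: 0.304
```

Run:
```python
from h import *
from rig import ctrl
F=[]
for i in range(4): ctrl.read_camera("top");F.append(ctrl.sense()["force"])
print(np.mean(F,0)); st(ctrl.sense())
d=ctrl.read_camera("top"); np.savez("pics/t2.npz",**d); cv2.imwrite("pics/t2.png",cv2.resize(d["image"][150:320,260:440,::-1],None,fx=4,fy=3.5))
```

```text
[ 2.66929997 -2.63463419 -0.37616239]
t 25.15 tcp [ 0.5444 -0.1766  0.0831] yaw -177.85 z [ 1.9e-03  5.0e-04 -1.0e+00] F [ 2.56 -1.67 -0.04] T [-0.501 -0.685  0.028] op 0.311 q [-0.54  0.04 -0.23  1.29  0.   -0.58]
```

View pics/t2.png

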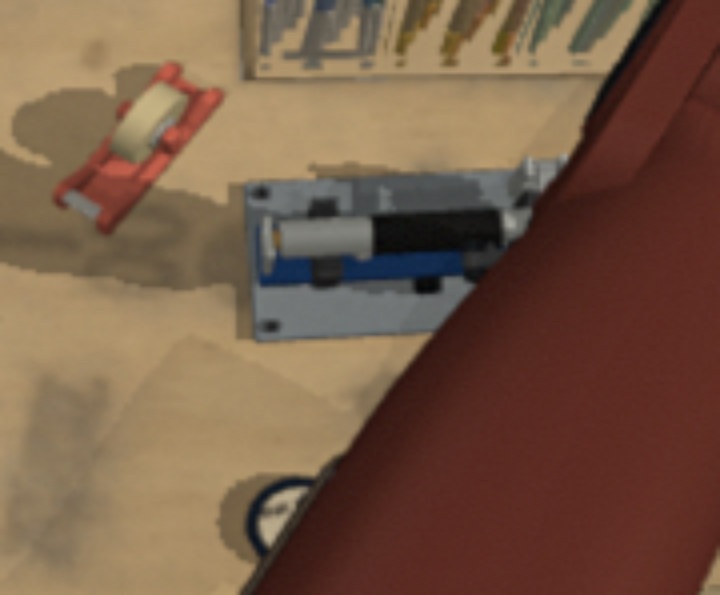

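The top view shows the roller still against the stop; the robot's arm hides the ball. Fz has not risen yet, so I'll measure the ball height directly from the wrist depth.

Run:
```python
from h import *
from rig import ctrl
d=ctrl.read_camera("wrist"); np.savez("pics/w19.npz",**d); cv2.imwrite("pics/w19.png",d["image"][220:470,200:640,::-1].repeat(2,0)[:, :].repeat(1,1)); cv2.imwrite("pics/w19.png",cv2.resize(d["image"][240:440,230:430,::-1],None,fx=3,fy=3))
s=ctrl.sense();st(s)
hsv=cv2.cvtColor(d["image"],cv2.COLOR_RGB2HSV).astype(int); vv,uu=np.mgrid[0:480,0:640]
m=((hsv[...,0]>10)&(hsv[...,0]<28)&(hsv[...,1]>130)&(np.hypot(uu-320,vv-344)<42))
P=fworld(d,uu,vv); q=P[m]; 
A=np.c_[2*q,np.ones(len(q))]
for it in range(4):
    x=np.linalg.lstsq(A,(q**2).sum(1),rcond=None)[0]; c=x[:3]; rr=np.sqrt(x[3]+c@c); res=abs(np.linalg.norm(q-c,axis=1)-rr); k=res<np.percentile(res,85); q=q[k];A=A[k]
print("sphere",c,rr,len(q))
y,x=np.argwhere(m).mean(0); ray=fray(d,x,y); print(x,y,"c14",fworld(d,x,y)+.014*ray, "camera depth",d["range_z"][int(y),int(x)])
for u,v in [(560,360),(575,345),(540,370)]: print(u,v,P[v,u].round(4))
```

```text
t 25.25 tcp [ 0.5445 -0.1766  0.0831] yaw -177.85 z [ 1.9e-03  5.0e-04 -1.0e+00] F [ 3.45 -2.23 -0.48] T [-0.492 -0.748 -0.041] op 0.308 q [-0.54  0.04 -0.23  1.29  0.   -0.58]
sphere [ 0.54237878 -0.17642817  0.1095255 ] 0.013723381194776525 2276
318.81636863823934 344.68317285648783 c14 [ 0.54211317 -0.17636255  0.10976474] camera depth 0.11977436
560 360 [ 0.5673 -0.0499  0.0928]
575 345 [ 0.5655 -0.0328  0.0831]
540 370 [ 0.5698 -0.0644  0.096 ]
```

View pics/w19.png

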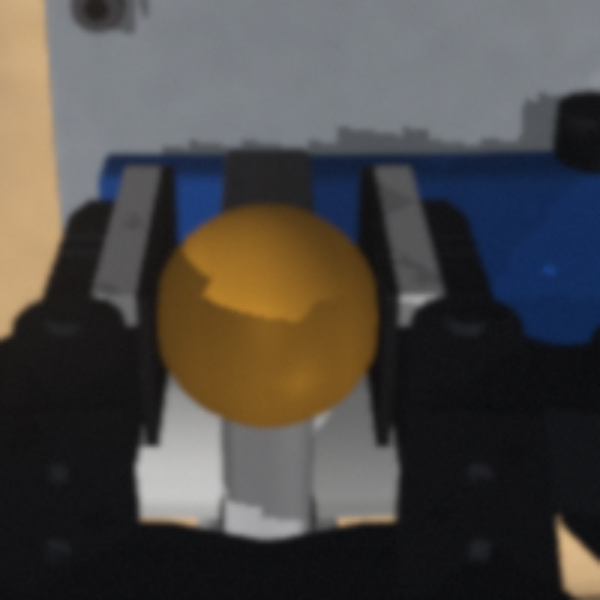

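The sphere fit puts the ball centre at z 0.1095; level is about 0.1088. So the arm is down on the roller within about 0.01 rad, with the ball having settled a few mm in the pads. I'll ease the side forces and open.

Request:
servo_tool --moves '[[[-0.2,-0.2,0.2],[0,0,0],-1],[[-0.2,-0.2,0.3],[0,0,0],-1],[[-0.2,-0.2,0.3],[0,0,0],-0.2],[[-0.2,-0.2,0.3],[0,0,0],0.1],[[-0.2,-0.2,0.3],[0,0,0],0.1],[[-0.2,-0.2,0.3],[0,0,0],0.1],[[-0.2,-0.2,0.3],[0,0,0],0.1]]' --grip_force 20

```text
time: 25.83
eef_pos: [0.5442, -0.1765, 0.0826]
tool_rot: [-0.019, 1.0, 0.0, 0.0]
force: [0.3, -0.1, -0.7]
opening: 0.548
```

Run:
```python
from h import *
from rig import ctrl
s=ctrl.sense();st(s)
d=ctrl.read_camera("wrist"); cv2.imwrite("pics/w20.png",d["image"][:,:,::-1])
hsv=cv2.cvtColor(d["image"],cv2.COLOR_RGB2HSV).astype(int); vv,uu=np.mgrid[0:480,0:640]
m=((hsv[...,0]>10)&(hsv[...,0]<28)&(hsv[...,1]>130)&(np.hypot(uu-320,vv-344)<42))
y,x=np.argwhere(m).mean(0); ray=fray(d,x,y); print(x,y,"c14",fworld(d,x,y)+.014*ray)
```

```text
t 25.83 tcp [ 0.5442 -0.1765  0.0826] yaw -177.85 z [ 9.e-04  9.e-04 -1.e+00] F [ 0.27 -0.05 -0.66] T [ 0.022 -0.043  0.024] op 0.548 q [-0.54  0.05 -0.23  1.29  0.   -0.58]
318.7728789323165 344.37059103908484 c14 [ 0.54291053 -0.17632974  0.10752767]
```

View pics/w20.png

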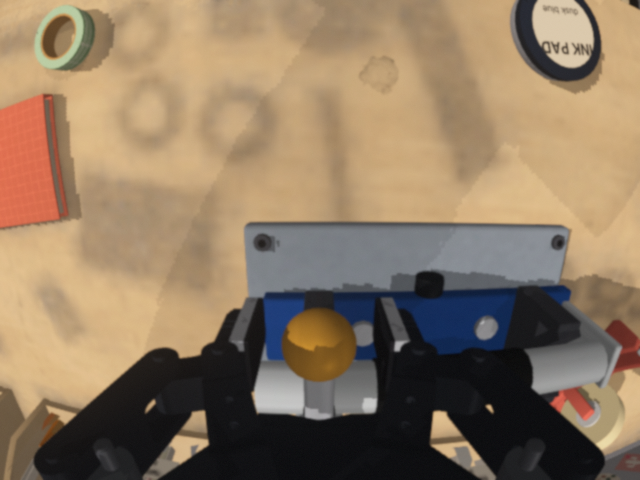

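The arm lies across the roller, freed. I'll lift away and check.

Request:
servo_tool --moves '[[[0,0,-5],[0,0,0],0.6],[[0,0,-20],[0,0,0],0.6],[[0,0,-45],[0,0,0],0.6],[[0,0,-80],[0,0,0],0.6],[[20,0,-115],[0,0,0],0.6],[[40,0,-140],[0,0,0],0.6],[[60,0,-150],[0,0,0],0.6],[[60,0,-150],[0,0,0],0.6],[[60,0,-150],[0,0,0],0.6]]'

```text
time: 26.63
eef_pos: [0.4844, -0.1795, 0.2339]
tool_rot: [-0.018, 1.0, -0.0, 0.002]
force: [0.5, 0.5, -0.4]
opening: 0.802
```

Run:
```python
from h import *
from rig import ctrl
s=ctrl.sense();st(s)
d=ctrl.read_camera("wrist"); np.savez("pics/w21.npz",**d);cv2.imwrite("pics/w21.png",d["image"][:,:,::-1])
```

```text
t 26.63 tcp [ 0.4844 -0.1795  0.2339] yaw -177.90 z [ 3.5e-03 -8.0e-04 -1.0e+00] F [ 0.46  0.5  -0.39] T [0.016 0.009 0.001] op 0.802 q [-0.61 -0.15 -0.15  1.57  0.   -0.65]
```

View pics/w21.png

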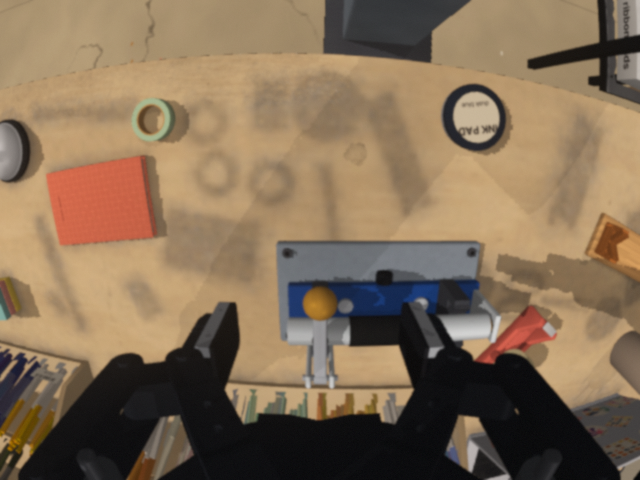

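The arm lies level across the roller with the ball at (320,303). The roller end is at the stop (492,320), and the bystanders look undisturbed. One closer look at the stop end.

Request:
servo_tool --moves '[[[-20,90,0],[0,0,0],0.6],[[-20,90,0],[0,0,0],0.6],[[-20,90,0],[0,0,0],0.6],[[-20,90,0],[0,0,0],0.6],[[-20,90,0],[0,0,0],0.6]]'

```text
time: 27.1
eef_pos: [0.501, -0.0878, 0.2317]
tool_rot: [-0.02, 1.0, 0.0, -0.0]
force: [0.1, -0.0, -0.6]
opening: 0.799
```

Run:
```python
from h import *
from rig import ctrl
s=ctrl.sense();st(s)
d=ctrl.read_camera("wrist"); np.savez("pics/w22.npz",**d);cv2.imwrite("pics/w22.png",cv2.resize(d["image"][230:390,180:400,::-1],None,fx=3.6,fy=3.6,interpolation=cv2.INTER_CUBIC))
t=ctrl.read_camera("top"); np.savez("pics/t3.npz",**t); cv2.imwrite("pics/t3.png",cv2.resize(t["image"][150:320,140:480,::-1],None,fx=2.3,fy=2.3))
```

```text
t 27.10 tcp [ 0.501  -0.0878  0.2317] yaw -177.74 z [-1.e-04  1.e-03 -1.e+00] F [ 0.09 -0.02 -0.58] T [-0.065  0.021 -0.024] op 0.799 q [-0.43 -0.17 -0.17  1.57  0.   -0.47]
```

View pics/w22.png

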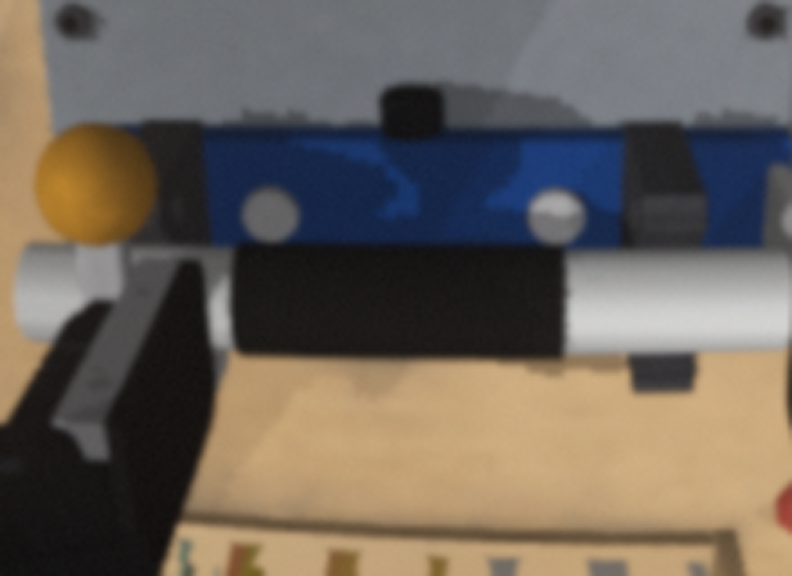

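View pics/t3.png

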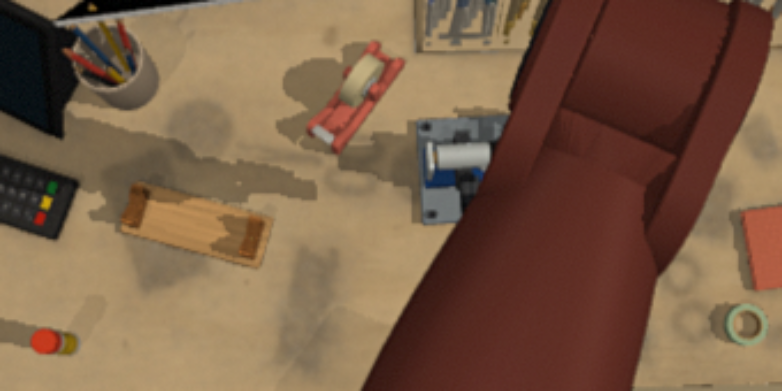

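The crop cut off the stop, so I'll crop the same frame further right.

Run:
```python
from h import *
d=dict(np.load("pics/w22.npz"));cv2.imwrite("pics/w23.png",cv2.resize(d["image"][260:350,330:450,::-1],None,fx=6,fy=6,interpolation=cv2.INTER_CUBIC))
```

```text
(no output)
```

View pics/w23.png

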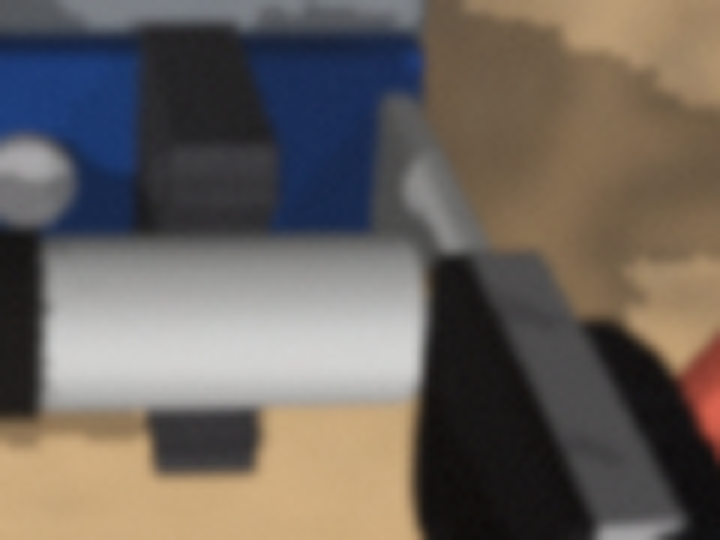

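The finger hides the stop. I'll shift 70 mm further along.

Request:
servo_tool --moves '[[[0,75,0],[0,0,0],0.6],[[0,75,0],[0,0,0],0.6],[[0,75,0],[0,0,0],0.6],[[0,75,0],[0,0,0],0.6]]'

```text
time: 27.53
eef_pos: [0.4981, -0.0132, 0.2326]
tool_rot: [-0.019, 1.0, 0.0, 0.001]
force: [-0.8, -0.9, 0.3]
opening: 0.804
```

Run:
```python
from h import *
from rig import ctrl
d=ctrl.read_camera("wrist");np.savez("pics/w24.npz",**d);cv2.imwrite("pics/w24.png",cv2.resize(d["image"][250:360,240:400,::-1],None,fx=5,fy=5,interpolation=cv2.INTER_CUBIC))
```

```text
(no output)
```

View pics/w24.png

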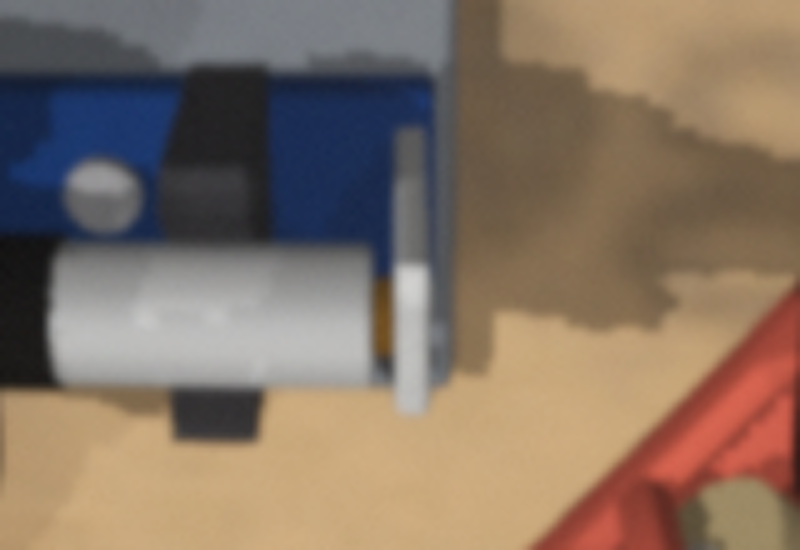

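The brass button (382,318 in the crop) meets the roller end with no gap. A last check of the arm angle from the earlier frame, then I'll hand in.

Run:
```python
from h import *
from rig import ctrl
d=dict(np.load("pics/w21.npz"));hsv=cv2.cvtColor(d["image"],cv2.COLOR_RGB2HSV).astype(int); vv,uu=np.mgrid[0:480,0:640]
m=((hsv[...,0]>10)&(hsv[...,0]<28)&(hsv[...,1]>150)&(np.hypot(uu-320,vv-303)<20))
y,x=np.argwhere(m).mean(0); B=fworld(d,x,y)+.014*fray(d,x,y); print("ball",B,"a~",np.arcsin((B[2]-.1088)/.076), "roller top z",fworld(d,[335,345,470],[330,330,327])[:,2])
print(ctrl.hand_in()); st(ctrl.sense())
```

```text
ball [ 0.54283414 -0.17667767  0.1077708 ] a~ -0.013542507562442492 roller top z [0.09675539 0.09589517 0.0958287 ]
the job is handed in; nothing more can be done
None
the job is handed in; nothing more can be done
```

I carried out the whole job and handed it in at about 27.6 s on the robot's clock; the hand-in gives no verdict. The roller went from its rest into both Vs and was slid up to the stop. The weighted arm was then swung over by its ball, held all the way, and laid on the roller.

- **Pressing into the Vs:** I pressed it home with about 10 N, still held, about 8–9 mm short of the stop. The axis height came out at about 86 mm.
- **Touching the stop:** while I slid the roller, it stopped moving and the force along it rose to about 9 N. The last close picture shows its end against the brass button with no visible gap.
- **Arm on the roller:** from the ball's height, the arm is within about 0.02 rad of level. This is a camera estimate, and height readings here are only good to about 1–2 mm.
- **Bystanders:** they looked undisturbed in the last pictures, by eye only; I did not measure how far they might have moved.

**What disagreed:**
- The vertical force gave no clear sign of the arm touching the roller, so I judged that contact from the wrist camera's depth image.
- The ball ended about 4–5 mm further up in the grip than when I pinched it.
- The scene camera was no use, because a monitor blocked its view.

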